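# Make the converter safe and pull its fan cartridges

## Robot

A 6-joint arm with a two-finger parallel gripper is mounted at the origin on the work surface. World frame = base frame: x ahead of the robot, y to its left, z up, the work surface at z = 0. Lengths are in mm, angles in rad, forces in N, time in s.
With the tool pointing down it reaches from about 350 to 975 mm from the base axis. Payload 7.1 kg.
Tool frame: the origin (TCP) lies at the very end of the fingers, on their centre line; the grasp point (between the pads) lies 19 mm behind it; y points along the fingers, x is the direction in which the jaws open and shut, and the axes are right-handed (so a half turn about y gives the same grasp; the last joint's range is limited). The gripper opens to 88 mm and grips with 3 to 60 N. Pads are 20 mm wide; open, the fingers measure 115 mm over their backs; the gripper's body (75 mm by 178 mm) begins 61 mm behind the grasp point.
Start: joints at [1.097, 0.423, 1.63, -0, 1.089, -0.019], TCP at [274.519, 561.466, 192.975] pointing down, gripper open.
Joint ranges: [-3, 3], [-0.9, 2.11], [0.09, 2.58], [-1.31, 4.45], [0.11, 2.69], [-2.54, 2.54]. Speed limits (rad/s): [2.39, 2.39, 3.01, 3.14, 3.14, 3.14].

## Interface

Orientations are given as a rotation vector (axis times angle).
In Python, from workcell import ctrl gives the robot as it stands. The module is installed in compiled form; this text tells all that it offers.
- The arm moves only by the tool jog_arm, never from a script. Its argument "steps" is a list of rows, each an object with "turn": the turn, a rotation vector about the world's x, y, z scaled (see below), a list of three; "dp": the shift along the world's x, y, z scaled (see below), a list of three; "claw": the opening, from 0 (shut) to 1 (fully open). In form: [{"turn": [wx, wy, wz], "dp": [x, y, z], "claw": claw}, ...]. A call has 1 to 12 rows; each row is the pose to reach, as a shift and turn from the pose measured when the call began, turning the shorter way round; what a row does not reach only later rows make up. The controller multiplies each number of a shift by 80 mm and each number of a turn by pi rad. A row lasts 1/12 s, in which the tool goes at most 41.7 mm and 7.16 degrees, less where a joint would pass 70% of its speed; a pose out of reach is approached as far as the arm can. A call with a number of a shift or a turn outside -1 to 1 is refused whole. A call with a gripper value outside its range is refused whole. The fingers move at their own pace and stop on an object; the grip force is fixed at half the most. Time passes only in rows, so rows that repeat a pose let the fingers close. It gives the time, the measured TCP pose, the force and the opening at its end, in the units of the state.
- ctrl.get_obs(): the state, without advancing time (a new reading comes with each control period).
- ctrl.get_image(name): name is "scene" or "top" or "wrist"; returns a dict with "img" (400x640x3 uint8, red, green, blue), "range_z" (400x640 float32, mm along the optical axis (not along the pixel's ray), 0 where there is no reading), "fovy" (degrees; the focal length in pixels is half the picture's height over the tangent of half this angle, whatever the lens; pixels are square), "cx", "cy" (the principal point, pixels), "dist_coeffs" ([k1, k2, p1, p2, k3] as OpenCV has them; the pictures are not rectified), "camera_from_world" (4x4, takes a point from world to camera coordinates); the wrist camera has in their place "hand_eye" (4x4, takes a point from camera to tool coordinates, whose origin is the TCP and whose axes are the tool frame's). Camera axes: x right, y down, z forward; pixel columns grow to the right and rows downward; lengths in mm; the calibration is good to about 2 mm. A picture is of the moment at which its call begins: read the wrist's pose just before it.
- ctrl.close_job(): hands the job in, once; it reports no verdict.
The state is a dict: "t": time; "qpos": joint angles; "qvel": joint speeds; "joint_torque": joint torques, N m; "ee_pos": TCP position; "orientation": TCP orientation; "ft_force": force on the tool from outside, world axes, zero at the start; "moment": the same for the moment, N m; "width": finger opening in mm.
Only numpy, scipy, OpenCV 4.12 (cv2) and the standard library are available. Lean on these libraries where they do the work, as an engineer would, in place of code of your own. Each camera call takes 0.05 s, during which the arm holds its last target.

## Task

The converter's fans are due for cleaning. Make it safe first: turn the isolator (the bar handle) a quarter turn fully to OFF, and only then turn the earthing switch (the one-sided lever) a quarter turn fully to earthed; leave both so. Then pinch the two latch tabs of each fan cartridge in the fan bank, lift every cartridge out and set it down gently, standing in a compartment of its own in the black tray, and leave the loose things round about alone.

Things in the scene. Friction and masses are not known exactly. Their poses are not given: they have to be found in the camera images.
- fan1: fan cartridge: black 60 mm axial fan, 38 (own x, the air's way) x 60 (y) x 60 (z) mm plus two latch tabs on top (see its grip point), 0.16 kg; origin at the centre of its underside, z up; same after a half turn. With both tabs fully squeezed it lifts straight up, clear of the frame after 75 mm, and can be carried by them. May be absent (None). Starts in bay 1
- fan2: fan cartridge like fan1; may be absent (None). Starts in bay 2
- fan3: fan cartridge like fan1; may be absent (None). Starts in bay 3
- fan4: fan cartridge like fan1; may be absent (None). Starts in bay 4
- fan1_grip (a point): point midway between the cartridge's two light-grey sprung tabs, 100 mm over its underside, axes as the cartridge's. The tabs are plates 24 mm wide in x, 64 to 106 mm over the underside, outer faces at y = +-22 mm. Squeezed, each slides 8 mm inwards to a stop (28 mm over both), spring 2.4 to 5.6 N each. A hook at each tab's foot reaches to y = +-36 mm under the bay's lip (opening +-32 mm)
- fan2_grip (a point): as fan1_grip, on fan2
- fan3_grip (a point): as fan1_grip, on fan3
- fan4_grip (a point): as fan1_grip, on fan4
- fan_bank: fixed aluminium fan frame, 56 (own x) x 390 (own y) mm, 77 mm high (the tabs stand 35 mm above it); origin at the centre of its underside. Bays 1 to 4: 64 mm wide, centres at own y = -135, -45, +45, +135 mm, floor at z = 6 mm. On its far (+x) side, out to x = 240 mm, lies a green converter board with capacitors and a heatsink, under 60 mm high
- tray: loose black component tray, 116 (own x) x 172 (own y) x 55 mm high, 0.5 kg, origin at the centre of its underside; walls and one cross of dividers, 4 mm thick and all as high as the rim, make four compartments of 52 (x) x 80 (y) mm, centres at x = +-28, y = +-42 mm, floors at z = 4 mm
- isolator (a joint): angle of the isolator's handle: 0 = ON stop, 1.571 = OFF stop; grows anticlockwise seen from above; friction 0.2 N m, stays where it is left; starts within 0.1 of ON
- isolator_grip (a point): isolator: grey enclosure 110 x 110 x 75 mm on its back, on its top a square metal plate and a black two-ended bar handle. The point lies on the vertical turning axis at the height to grip (z = 113 mm); its x axis runs along the bar and turns with it. The bar is 72 mm long, 14 mm thick, its top 12 mm above the point; 24 mm below the point is the handle's disc, 52 mm wide
- earth_switch (a joint): angle of the earthing switch's lever: 0 = open stop, 1.571 = earthed stop; grows clockwise seen from above; friction 0.2 N m, stays where it is left; starts within 0.1 of open
- earth_grip (a point): earthing switch: like enclosure with a round steel boss and a one-sided lever (steel root, black grip). The point lies on the black grip, 55 mm from the vertical turning axis, at the height to grip (z = 113 mm); its x axis points from the turning axis to the lever's free end and turns with it. The grip is 72 mm long, 16 mm thick, its top 12 mm above the point; the enclosure's top is 38 mm below
- inductor: bystander: yellow-taped ring inductor lying flat, 48 mm across, 22 mm high; leave alone
- meter: bystander: grey handheld meter lying flat, 150 x 75 x 32 mm; leave alone
- screwdriver: bystander: screwdriver lying on the bench; leave alone
Mind the look-alikes: they are no part of the job. What is shaped like the fan1 but brown is not meant.

How it is judged:
By the outcome, as a careful person would: the job done as asked, in the order asked, and still so for the second after the job is handed in, with the robot touching nothing.
Of fan1, fan2, fan3, fan4 only 2 to 4 are there at a start; the rules pass over those that are not, and their reading is None.
At some moment in a run one of tray may be knocked a few centimetres aside while the robot is not near it.
It also fails if it takes over 210 s, if anything falls off the work surface, if the arm or the gripper's body presses on something with over 40 N, if the wrist force passes 120 N, or if a joint passes its speed limit or range.

## Working session

There is one attempt and no reset: what is moved stays moved. The work goes in short steps, Python scripts to look and compute and a tool call to move; the robot and the scene stay as the last step left them, time stands still between calls to the robot, and variables do not carry over. Pictures are saved under pics/ and viewed, and the job is handed in when it is done.

Besides the shell and the picture viewer there is one more tool, called after ">>>" as name([rows], argument=value, ...), one row to a line, values as JSON. jog_arm: Moves the arm, as the interface text tells. Its arguments: {"type":"object","properties":{"steps":{"type":"array","items":{"type":"object","properties":{"turn":{"type":"array","items":{"type":"number"}},"dp":{"type":"array","items":{"type":"number"}},"claw":{"type":"number"}}}}},"required":["steps"]}

```bash
mkdir -p pics; cat > h.py <<'E'
import numpy as np, cv2
from workcell import ctrl
from scipy.spatial.transform import Rotation as R
def obs(): return ctrl.get_obs()
def grab(name):
    o=ctrl.get_obs(); d=ctrl.get_image(name)
    h,w=d['img'].shape[:2]; f=h/2/np.tan(np.radians(d['fovy'])/2)
    K=np.array([[f,0,d['cx']],[0,f,d['cy']],[0,0,1.]])
    if name=='wrist':
        T=np.eye(4);T[:3,:3]=R.from_rotvec(o['orientation']).as_matrix();T[:3,3]=o['ee_pos']
        W=T@np.array(d['hand_eye'])
    else: W=np.linalg.inv(np.array(d['camera_from_world']))
    return dict(img=d['img'],z=d['range_z'],K=K,D=np.array(d['dist_coeffs'],float),W=W)
def ray(c,px):
    p=cv2.undistortPoints(np.array([px],float).reshape(-1,1,2),c['K'],c['D']).reshape(-1,2)
    return np.c_[p,np.ones(len(p))]
def atz(c,px,z):
    r=ray(c,px)@c['W'][:3,:3].T; o=c['W'][:3,3]
    return o+r*((z-o[2])/r[:,2])[:,None]
def cloud(c):
    h,w=c['z'].shape; u,v=np.meshgrid(np.arange(w),np.arange(h))
    r=ray(c,np.c_[u.ravel(),v.ravel()])*c['z'].reshape(-1,1)
    P=r@c['W'][:3,:3].T+c['W'][:3,3]; P[c['z'].ravel()<=0]=np.nan
    return P.reshape(h,w,3)
def proj(c,P):
    M=np.linalg.inv(c['W']); rv,_=cv2.Rodrigues(M[:3,:3])
    return cv2.projectPoints(np.array(P,float).reshape(-1,1,3),rv,M[:3,3],c['K'],c['D'])[0].reshape(-1,2)
def save(n,im): cv2.imwrite('pics/'+n,cv2.cvtColor(im,cv2.COLOR_RGB2BGR))
def crop(n,im,x0,y0,x1,y1,s): save(n,cv2.resize(im[y0:y1,x0:x1],None,fx=s,fy=s,interpolation=cv2.INTER_CUBIC))
E
python3 - <<'E'
from h import *
import pickle
print(obs())
for n in ['scene','top','wrist']:
    c=grab(n); save(n+'0.png',c['img']); pickle.dump(c,open(n+'0.pkl','wb')); print(n,c['K'][0,0],c['W'].round(3).tolist(),c['D'])
E
```

```text
{'t': 0.0, 'qpos': array([ 1.09701774e+00,  4.23844754e-01,  1.63072324e+00, -1.94984378e-05,
        1.08862092e+00, -1.89815742e-02]), 'qvel': array([ 1.25383872e-03,  3.37001800e-04, -1.41252127e-03,  9.46896995e-05,
       -2.24838231e-04, -1.60173898e-03]), 'joint_torque': array([ 1.19560078e-03, -5.44622254e+01, -2.73675799e+01,  6.44411612e-02,
        2.27821106e-02, -1.20348632e-04]), 'ee_pos': array([274.23247449, 560.91838487, 192.18625021]), 'orientation': array([-1.39152962, -0.86701221,  0.86924375]), 'ft_force': array([-0.30124565, -0.13995592, -0.85940272]), 'moment': array([-0.03046156,  0.0552001 , -0.01529268]), 'width': 88.06524623436229}
scene 419.2995280152673 [[0.798, 0.392, -0.458, 1189.601], [0.603, -0.5, 0.622, -880.145], [0.015, -0.773, -0.635, 888.874], [0.0, 0.0, 0.0, 1.0]] [-0.01527506  0.          0.          0.          0.        ]
top 380.6203278118916 [[0.0, -0.992, 0.126, 489.657], [-1.0, 0.002, 0.021, -94.637], [-0.021, -0.126, -0.992, 1228.991], [0.0, 0.0, 0.0, 1.0]] [-0.03173348  0.          0.          0.          0.        ]
wrist 302.32671937379695 [[0.44, 0.855, 0.276, 198.525], [0.898, -0.418, -0.137, 597.656], [-0.002, 0.308, -0.951, 383.221], [0.0, 0.0, 0.0, 1.0]] [0.0183493 0.        0.        0.        0.       ]
```

View pics/scene0.png

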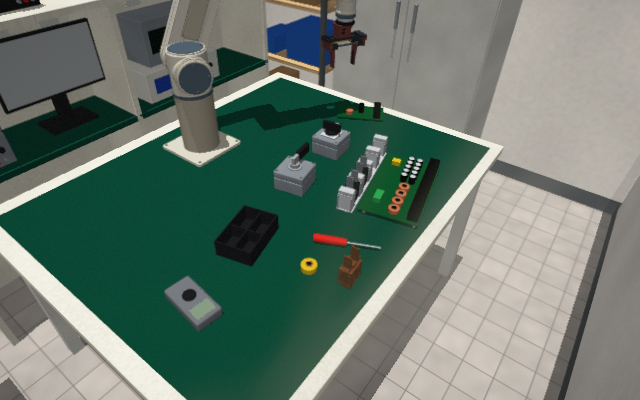

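View pics/top0.png

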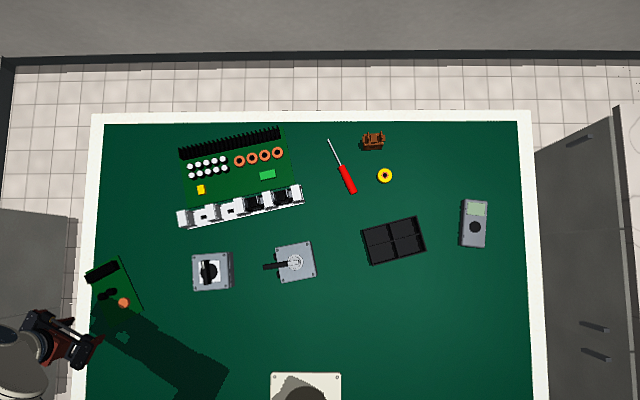

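View pics/wrist0.png

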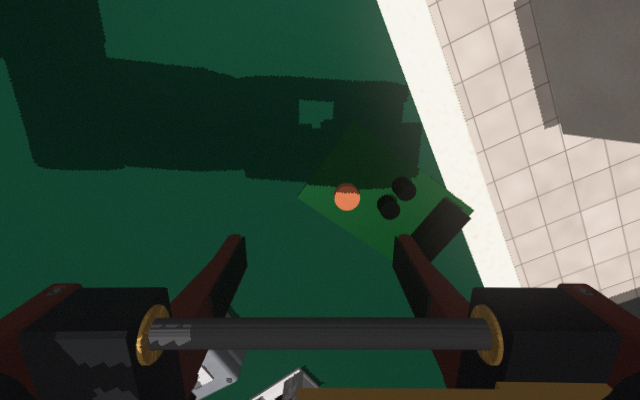

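```bash
python3 - <<'E'
from h import *
import pickle
c=pickle.load(open('top0.pkl','rb'))
crop('a.png',c['img'],165,170,325,300,5)
crop('b.png',c['img'],340,190,500,290,5)
s=pickle.load(open('scene0.pkl','rb'))
crop('c.png',s['img'],260,110,420,230,5)
E
```

```text
(no output)
```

View pics/a.png

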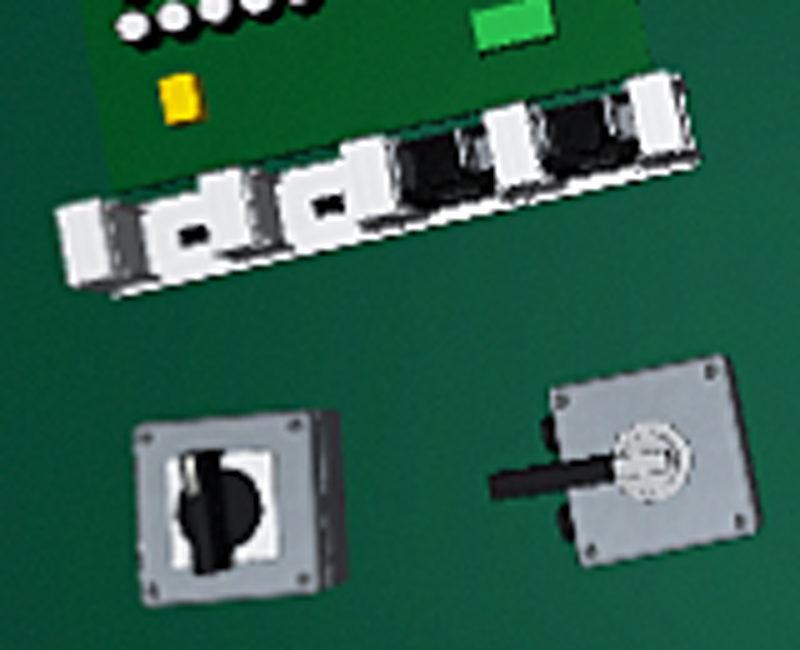

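View pics/b.png

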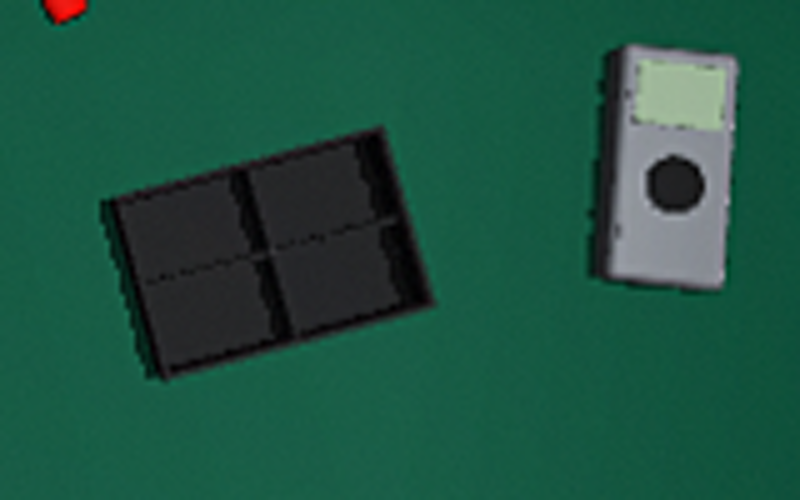

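View pics/c.png

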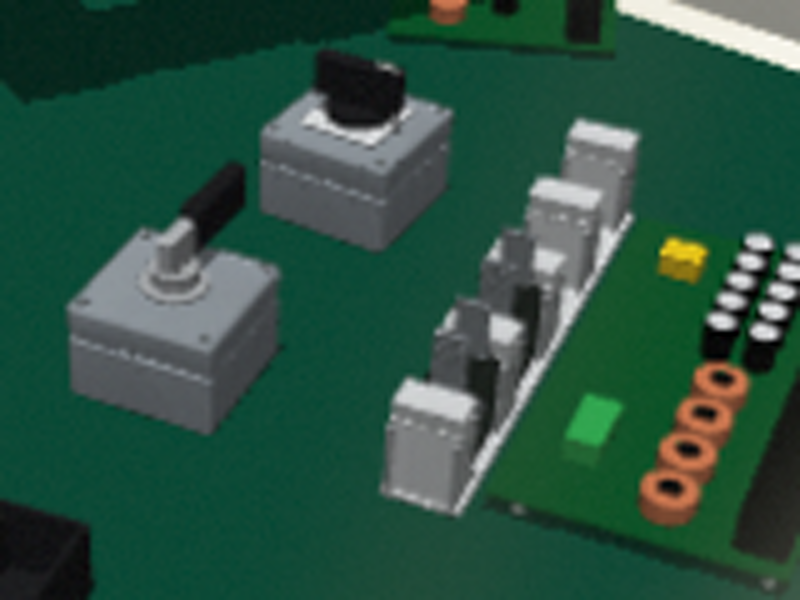

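```bash
python3 - <<'E'
from h import *
import pickle
for n in ['top0','scene0']:
    c=pickle.load(open(n+'.pkl','rb'))
    P=cloud(c)
    def rect(nm,box,zr):
        m=np.isfinite(P[...,2])&(P[...,0]>box[0])&(P[...,0]<box[1])&(P[...,1]>box[2])&(P[...,1]<box[3])&(P[...,2]>zr[0])&(P[...,2]<zr[1])
        q=P[m]
        if len(q)<8: print(n,nm,len(q));return
        r=cv2.minAreaRect(q[:,:2].astype(np.float32))
        print(n,nm,len(q),np.round(q.mean(0),1),np.round(r[0],1),np.round(r[1],1),round(r[2],1))
    if n=='top0':
      for nm,px in [('bankR',(297,189)),('bankL',(182,219)),('iso',(207,272)),('earth',(295,264)),('tray',(393,241)),('brown',(373,141))]:
        print(nm,P[px[1],px[0]])
    rect('bank',(500,900,-50,500),(70,84))
    rect('bankfan',(500,900,-50,500),(95,125))
    rect('isoenc',(350,550,230,400),(70,82))
    rect('isobar',(350,550,200,400),(117,132))
    rect('earthenc',(350,560,30,200),(70,82))
    rect('earthlever',(350,560,0,240),(117,132))
    rect('tray',(350,660,-350,-120),(48,62))
E
```

```text
bankR [668.06603201  26.64423327  75.43327404]
bankL [575.57060765 378.46228158  80.42911346]
iso [418.15443792 283.65921261 112.97627821]
earth [442.18460932  26.0477543  114.78661914]
tray [ 509.53332301 -268.20483721   48.11162419]
brown [ 820.6336785  -209.37828596   67.86628443]
top0 bank 917 [616.  181.4  76.3] [555.7 194.2] [186.4 385.3] 10.9
top0 bankfan 75 [637.2 120.1 107.7] [637.8 118.9] [ 23.7 136.1] 12.5
top0 isoenc 932 [418.3 286.4  75.4] [418.4 289. ] [107.2 107.6] 5.3
top0 isobar 116 [416.9 287.1 123.9] [418.  289.1] [69.5 15.1] 12.7
top0 earthenc 530 [445.3  58.   74.7] [442.1  54.5] [110.1  64.1] 9.2
top0 earthlever 150 [439.3  79.  123.4] [440.9  67.5] [ 15.9 101.3] 8.8
top0 tray 250 [ 511.6 -257.6   53.4] [ 512.1 -272.3] [116.4 172.5] 14.6
scene0 bank 402 [622.6 157.9  75.9] [556.3 190.1] [186.6 391.7] 11.5
scene0 bankfan 129 [641.4 110.6 103.8] [640.2 114.5] [ 24.2 137.5] 12.4
scene0 isoenc 278 [432.2 270.3  74.2] [420.1 285.8] [110.5 111. ] 1.3
scene0 isobar 54 [421.6 283.6 121.7] [420.6 284.6] [70.7 21.7] 11.1
scene0 earthenc 172 [457.2  56.4  73.5] [445.7  55. ] [106.8  58.6] 8.4
scene0 earthlever 66 [443.4  75.6 122.1] [443.5  75.9] [16.3 81.3] 9.9
scene0 tray 283 [ 516.9 -258.7   52.1] [ 513.7 -274.1] [119.7 177. ] 15.1
```

```bash
python3 - <<'E'
from h import *
import pickle
o=obs()
M=R.from_rotvec(o['orientation']).as_matrix(); print(M.round(3)); print(np.degrees(np.arctan2(M[1,0],M[0,0])))
c=pickle.load(open('wrist0.pkl','rb'));print(proj(c,[o['ee_pos']]))
c=pickle.load(open('top0.pkl','rb'))
g=lambda pts,z:atz(c,[(165+x/5,170+y/5) for x,y in pts],z)
print(g([(200,455),(210,570),(185,455),(222,452),(193,573),(228,570)],125).round(1))
print(g([(650,460)],80).round(1), g([(490,485),(615,468)],125).round(1))
E
```

```text
[[ 0.439 -0.001 -0.898]
 [ 0.898 -0.001  0.439]
 [-0.001 -1.     0.   ]]
63.94168643446349
[[320.51497451 230.08014775]]
[[450.3 286.6 125. ]
 [384.9 278.3 125. ]
 [450.3 295.4 125. ]
 [452.1 273.8 125. ]
 [383.1 288.2 125. ]
 [384.9 267.8 125. ]]
[[446.6  29.9  80. ]] [[433.9 117.1 125. ]
 [443.7  45.1 125. ]]
```

>>> jog_arm([
  {"turn":[0,0,-0.1],"dp":[0.2,-0.4,0.1],"claw":1},
  {"turn":[0,0,-0.2],"dp":[0.45,-0.85,0.1],"claw":1},
  {"turn":[0,0,-0.27],"dp":[0.45,-0.85,0.1],"claw":1},
  {"turn":[0,0,-0.27],"dp":[0.45,-0.85,0.1],"claw":1},
  {"turn":[0,0,-0.27],"dp":[0.45,-0.85,0.1],"claw":1},
  {"turn":[0,0,-0.27],"dp":[0.45,-0.85,0.1],"claw":1},
  {"turn":[0,0,-0.27],"dp":[0.45,-0.85,0.1],"claw":1},
])

```text
t: 0.73
ee_pos: [310.3, 492.8, 200.2]
orientation: [-1.562, -0.204, 0.206]
ft_force: [0.9, 0.4, -0.7]
width: 87.8
```

>>> jog_arm([
  {"turn":[0,0,-0.1],"dp":[0.2,-0.4,0],"claw":1},
  {"turn":[0,0,-0.2],"dp":[0.45,-0.85,0],"claw":1},
  {"turn":[0,0,-0.27],"dp":[0.45,-0.85,0],"claw":1},
  {"turn":[0,0,-0.27],"dp":[0.45,-0.85,0],"claw":1},
  {"turn":[0,0,-0.27],"dp":[0.45,-0.85,0],"claw":1},
  {"turn":[0,0,-0.27],"dp":[0.45,-0.85,0],"claw":1},
  {"turn":[0,0,-0.27],"dp":[0.45,-0.85,0],"claw":1},
])

```text
t: 1.32
ee_pos: [346.3, 424.4, 200.0]
orientation: [-1.521, 0.466, -0.464]
ft_force: [0.8, -1.1, -0.1]
width: 87.7
```

>>> jog_arm([
  {"turn":[0,0,-0.1],"dp":[0.2,-0.4,0],"claw":1},
  {"turn":[0,0,-0.2],"dp":[0.45,-0.85,0],"claw":1},
  {"turn":[0,0,-0.27],"dp":[0.45,-0.85,0],"claw":1},
  {"turn":[0,0,-0.27],"dp":[0.45,-0.85,0],"claw":1},
  {"turn":[0,0,-0.27],"dp":[0.45,-0.85,0],"claw":1},
  {"turn":[0,0,-0.27],"dp":[0.45,-0.85,0],"claw":1},
  {"turn":[0,0,-0.27],"dp":[0.45,-0.85,0],"claw":1},
])

```text
t: 1.9
ee_pos: [382.3, 356.1, 199.8]
orientation: [-1.264, 1.12, -1.117]
ft_force: [0.2, 0.1, -0.2]
width: 87.5
```

>>> jog_arm([
  {"turn":[0,0,0],"dp":[0.45,-0.85,0],"claw":1},
  {"turn":[0,0,0],"dp":[0.45,-0.85,0],"claw":1},
  {"turn":[0,0,0],"dp":[0.45,-0.85,0],"claw":1},
  {"turn":[0,0,0],"dp":[0.45,-0.85,0],"claw":1},
])

```text
t: 2.23
ee_pos: [418.8, 286.9, 199.7]
orientation: [-1.263, 1.123, -1.119]
ft_force: [0.6, 0.1, -0.6]
width: 88.1
```

```bash
cat > look.py <<'E'
from h import *
import pickle,sys
n=sys.argv[1]; cam=sys.argv[2] if len(sys.argv)>2 else 'wrist'
c=grab(cam); save(n+'.png',c['img']); pickle.dump(c,open(n+'.pkl','wb'))
o=obs(); M=R.from_rotvec(o['orientation']).as_matrix()
print(round(o['t'],2),o['ee_pos'].round(1),'yaw',round(np.degrees(np.arctan2(M[1,0],M[0,0])),2),'tilt',M[2].round(3),'F',o['ft_force'].round(1),'w',round(o['width'],1),'q',o['qpos'].round(2))
E
python3 look.py w1
```

```text
2.28 [418.4 287.8 199.8] yaw -83.1 tilt [-0.002 -1.    -0.001] F [0.1 1.1 0.4] w 87.9 q [0.58 0.24 1.88 0.   1.02 2.03]
```

View pics/w1.png

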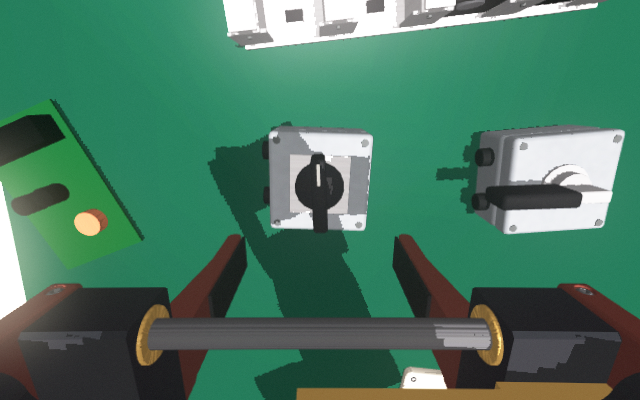

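```bash
python3 - <<'E'
from h import *
import pickle
c=pickle.load(open('w1.pkl','rb'))
P=cloud(c)
crop('w1a.png',c['img'],250,120,390,240,5)
def rect(nm,box,zr):
    m=np.isfinite(P[...,2])&(P[...,0]>box[0])&(P[...,0]<box[1])&(P[...,1]>box[2])&(P[...,1]<box[3])&(P[...,2]>zr[0])&(P[...,2]<zr[1])
    q=P[m]; r=cv2.minAreaRect(q[:,:2].astype(np.float32)); print(nm,len(q),q.mean(0).round(1),np.round(r[0],1),np.round(r[1],1),round(r[2],2))
    print(' pca',np.degrees(np.arctan2(*np.linalg.svd(q[:,:2]-q[:,:2].mean(0),full_matrices=False)[2][0][::-1])).round(1))
rect('enc',(340,500,210,370),(70,80))
rect('bar',(340,500,210,370),(120,130))
rect('encE',(370,520,-20,130),(70,80))
rect('lever',(370,520,-30,180),(120,130))
print(atz(c,[(320,155.5),(320.5,230)],125))
E
```

```text
enc 7425 [426.  287.1  74.8] [419.8 286.3] [109.7 109.5] 4.87
 pca -82.0
bar 1095 [420.8 286.6 123.9] [419.  286.3] [71.6 14. ] 8.91
 pca -171.1
encE 7169 [457.9  33.1  74.3] [448.7  28.8] [109.4 110.6] 11.78
 pca 171.3
lever 1339 [440.7  83.3 123.7] [439.8  82.4] [17.1 70.9] 8.91
 pca 99.2
[[458.68195446 290.10415992 125.        ]
 [387.8291062  281.14116427 125.        ]]
```

View pics/w1a.png

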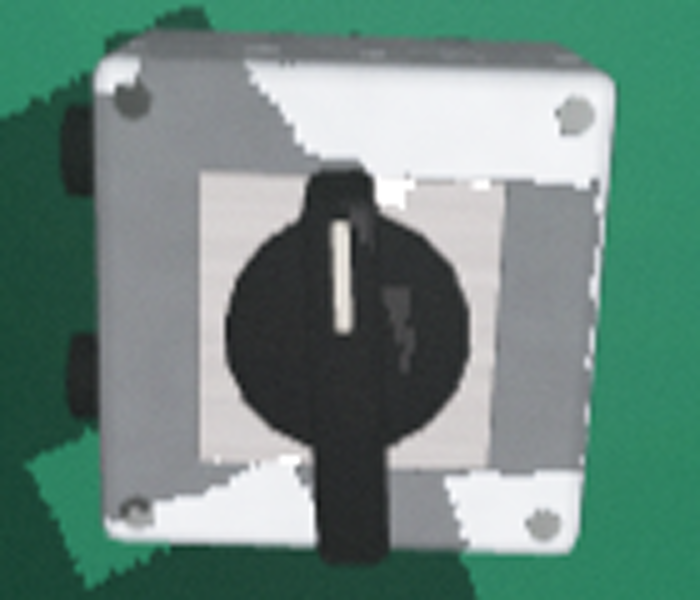

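>>> jog_arm([
  {"turn":[0,0,0.011],"dp":[0.01,-0.015,-0.4],"claw":1},
  {"turn":[0,0,0.011],"dp":[0.01,-0.015,-0.7],"claw":0.7},
  {"turn":[0,0,0.011],"dp":[0.01,-0.015,-0.7],"claw":0.6},
  {"turn":[0,0,0.011],"dp":[0.01,-0.015,-0.7],"claw":0.6},
])

```text
t: 2.62
ee_pos: [418.0, 286.9, 143.1]
orientation: [-1.282, 1.097, -1.091]
ft_force: [0.4, -0.1, 1.3]
width: 71.2
```

>>> jog_arm([
  {"turn":[0,0,0],"dp":[0,0,-0.3],"claw":0.6},
  {"turn":[0,0,0],"dp":[0,0,-0.6],"claw":0.6},
  {"turn":[0,0,0],"dp":[0,0,-0.6],"claw":0.6},
  {"turn":[0,0,0],"dp":[0,0,-0.6],"claw":0},
  {"turn":[0,0,0],"dp":[0,0,-0.6],"claw":0},
  {"turn":[0,0,0],"dp":[0,0,-0.6],"claw":0},
  {"turn":[0,0,0],"dp":[0,0,-0.6],"claw":0},
  {"turn":[0,0,0],"dp":[0,0,-0.6],"claw":0},
  {"turn":[0,0,0],"dp":[0,0,-0.6],"claw":0},
  {"turn":[0,0,0],"dp":[0,0,-0.6],"claw":0},
])

```text
t: 3.45
ee_pos: [418.4, 287.2, 95.6]
orientation: [-1.281, 1.096, -1.092]
ft_force: [0.1, -0.3, 5.1]
width: 9.6
```

```bash
python3 look.py w2
```

```text
3.5 [418.5 287.2  95.6] yaw -81.07 tilt [-0.001 -1.    -0.003] F [0.5 0.  4. ] w 5.5 q [0.58 0.4  1.95 0.   0.79 1.99]
```

View pics/w2.png

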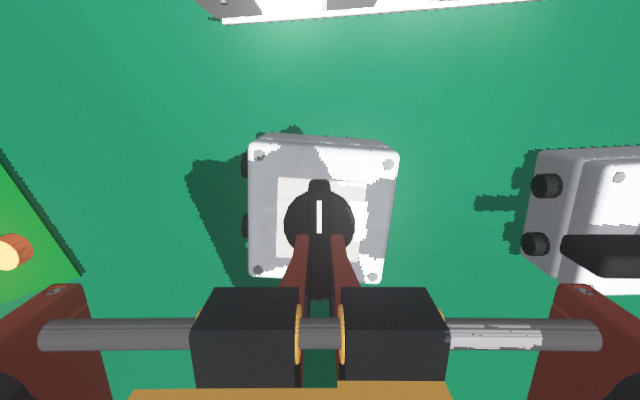

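>>> jog_arm([
  {"turn":[0,0,0],"dp":[0,0,0],"claw":0},
  {"turn":[0,0,0],"dp":[0,0,0],"claw":0},
  {"turn":[0,0,0],"dp":[0,0,0],"claw":0},
])

```text
t: 3.75
ee_pos: [418.6, 287.2, 95.7]
orientation: [-1.28, 1.096, -1.092]
ft_force: [-0.5, -0.3, 2.3]
width: 0.2
```

```bash
python3 look.py w3; python3 - <<'E'
from h import *
import pickle
c=pickle.load(open('w3.pkl','rb')); crop('w3a.png',c['img'],240,130,400,300,4)
E
```

```text
3.8 [418.5 287.2  95.7] yaw -81.07 tilt [-0.001 -1.    -0.003] F [ 0.3 -0.9  2.4] w 0.4 q [0.58 0.4  1.95 0.   0.79 1.99]
```

View pics/w3a.png

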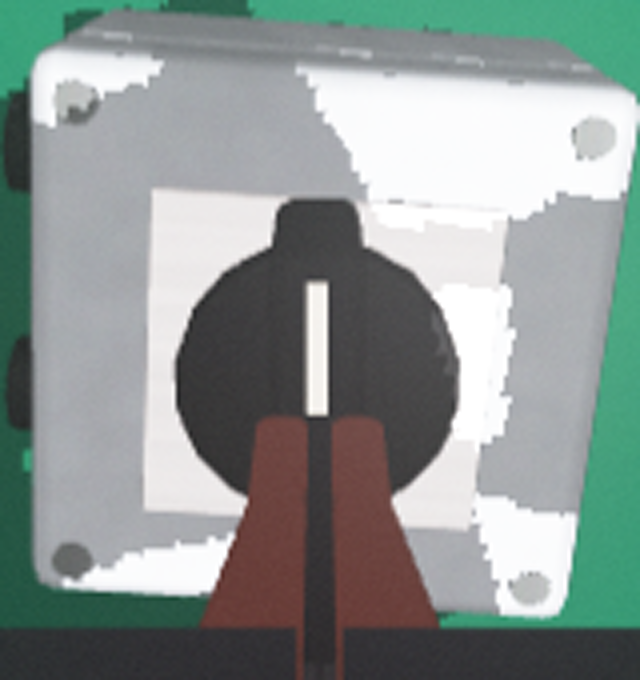

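```bash
python3 - <<'E'
from h import *
import pickle
c=pickle.load(open('w3.pkl','rb')); P=cloud(c)
for u,v in [(320,185),(320,200),(320,215),(320,228),(310,238),(330,238),(310,250),(330,250),(320,250),(320,262),(260,160),(370,240)]: print(u,v,P[v,u].round(1),c['z'][v,u], c['img'][v,u])
print(c['W'].round(3))
E
```

```text
320 185 [454.6 291.4 105.6] 187.27292 [68 68 69]
320 200 [450.9 290.8 124.2] 170.65935 [152 148 142]
320 215 [442.  289.4 124.4] 173.33937 [244 241 237]
320 228 [434.5 288.2 125.3] 174.82272 [244 241 236]
310 238 [429.9 293.2 130.8] 170.734 [108  69  65]
330 238 [431.6 282.1 130.8] 170.7297 [115  77  72]
310 250 [429.5 292.8 144.4] 157.9154 [109  70  64]
330 250 [430.9 282.4 143.9] 158.4935 [113  72  68]
320 250 [428.5 287.3 140.9] 161.86322 [59 57 58]
320 262 [429.4 287.5 155.1] 148.05243 [56 53 55]
260 160 [457.5 334.8  74. ] 214.35689 [121 125 126]
370 240 [408.8 245.2  74.8] 232.72136 [171 173 177]
[[ 1.55000e-01 -9.40000e-01 -3.06000e-01  5.03577e+02]
 [-9.88000e-01 -1.47000e-01 -4.70000e-02  2.99355e+02]
 [-0.00000e+00  3.09000e-01 -9.51000e-01  2.86367e+02]
 [ 0.00000e+00  0.00000e+00  0.00000e+00  1.00000e+00]]
```

```bash
python3 - <<'E'
from h import *
import pickle
for n in ['wrist0','w1','w2','w3']:
    c=pickle.load(open(n+'.pkl','rb')); P=cloud(c)
    print(n,[ (u,v,P[v,u].round(1).tolist()) for u,v in [(240,238),(238,245),(400,238),(402,245),(225,280),(235,262),(415,280)]])
import pickle
c=pickle.load(open('w1.pkl','rb')); crop('w1b.png',c['img'],150,220,490,350,2.3)
E
```

```text
wrist0 [(240, 238, [245.0, 524.4, 226.5]), (238, 245, [246.4, 524.1, 232.6]), (400, 238, [285.7, 606.1, 225.2]), (402, 245, [285.6, 605.1, 233.3]), (225, 280, [250.4, 523.1, 260.5]), (235, 262, [250.3, 523.6, 244.6]), (415, 280, [288.2, 602.5, 261.9])]
w1 [(240, 238, [424.7, 332.2, 232.9]), (238, 245, [423.8, 331.5, 240.0]), (400, 238, [435.8, 241.7, 233.6]), (402, 245, [434.5, 242.0, 239.9]), (225, 280, [420.4, 330.0, 268.5]), (235, 262, [420.1, 329.9, 251.6]), (415, 280, [432.1, 243.6, 270.7])]
w2 [(240, 238, [356.3, 359.9, -0.4]), (238, 245, [347.8, 361.4, -0.6]), (400, 238, [382.5, 196.0, 0.5]), (402, 245, [374.8, 192.0, 0.3]), (225, 280, [304.0, 372.1, 0.1]), (235, 262, [328.5, 362.7, 1.4]), (415, 280, [335.9, 168.0, -0.0])]
w3 [(240, 238, [356.6, 360.0, -0.3]), (238, 245, [348.0, 361.5, -0.7]), (400, 238, [382.3, 195.7, -0.3]), (402, 245, [374.5, 191.5, -1.0]), (225, 280, [303.9, 372.2, -0.3]), (235, 262, [327.9, 363.0, 0.1]), (415, 280, [336.1, 168.0, -0.0])]
```

View pics/w1b.png

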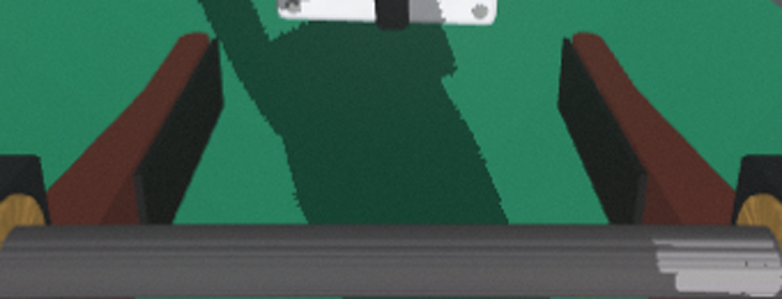

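```bash
python3 - <<'E'
from h import *
import pickle
o=obs()
for n,px in [('w3',[(312,234),(312,235),(330,234)]),('w1',[(238,235),(243,237),(246.5,265.6),(400,236)])]:
    c=pickle.load(open(n+'.pkl','rb')); r=ray(c,px)@c['W'][:3,:3].T; O=c['W'][:3,3]
    x=430 if n=='w3' else 430
    for a in r: print(n,(O+a*(x-O[0])/a[0]).round(1))
c=grab('scene'); pickle.dump(c,open('s3.pkl','wb')); crop('s3.png',c['img'],290,80,400,170,7)
p=proj(c,[o['ee_pos'],o['ee_pos']+[0,0,30]]);print(p,(p-[290,80])*7)
E
```

```text
w3 [430.  292.2 125.3]
w3 [430.  292.2 126.7]
w3 [430.  281.5 121.7]
w1 [430.  331.6 240.2]
w1 [430.  328.5 242. ]
w1 [430.  320.2 270. ]
w1 [430.  236.3 217.2]
[[330.96047263 128.1367851 ]
 [331.32482054 121.05554165]] [[286.7233084  336.95749569]
 [289.27374377 287.38879158]]
```

View pics/s3.png

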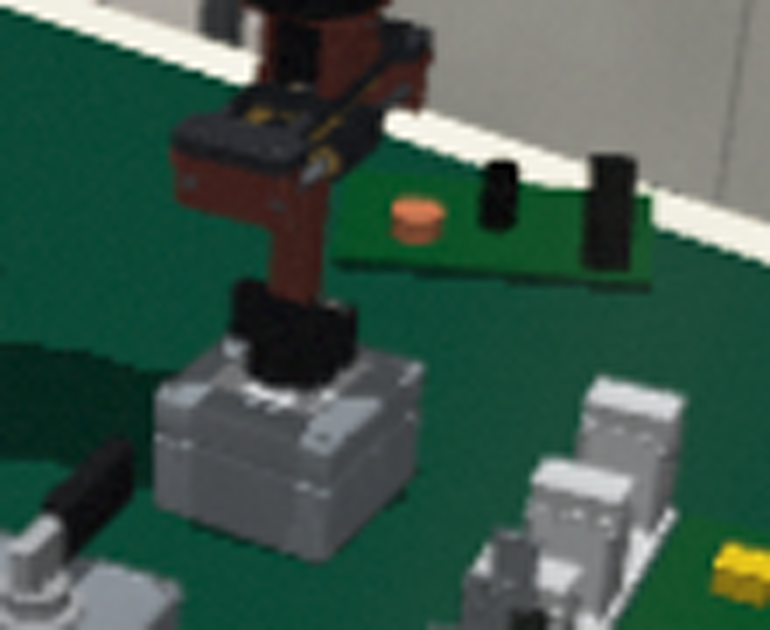

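The scene view and depth agree: the real fingertips end about 30 mm short of the reported TCP (they're resting on top of the bar). I'll go 28 mm lower.

>>> jog_arm([
  {"turn":[0,0,0],"dp":[0,0,0.06],"claw":0.6},
  {"turn":[0,0,0],"dp":[0,0,0.06],"claw":0.6},
  {"turn":[0,0,0],"dp":[0,0,0.06],"claw":0.6},
  {"turn":[0,0,0],"dp":[0,0,0.06],"claw":0.6},
  {"turn":[0,0,0],"dp":[0,0,0.06],"claw":0.6},
  {"turn":[0,0,0],"dp":[0,0,-0.12],"claw":0.6},
  {"turn":[0,0,0],"dp":[0,0,-0.25],"claw":0.6},
  {"turn":[0,0,0],"dp":[0,0,-0.34],"claw":0.6},
  {"turn":[0,0,0],"dp":[0,0,-0.34],"claw":0.6},
])

```text
t: 4.6
ee_pos: [417.3, 286.4, 66.8]
orientation: [-1.284, 1.098, -1.091]
ft_force: [-0.0, 0.9, 0.1]
width: 52.8
```

>>> jog_arm([
  {"turn":[0,0,0],"dp":[0,0,0],"claw":0},
  {"turn":[0,0,0],"dp":[0,0,0],"claw":0},
  {"turn":[0,0,0],"dp":[0,0,0],"claw":0},
  {"turn":[0,0,0],"dp":[0,0,0],"claw":0},
  {"turn":[0,0,0],"dp":[0,0,0],"claw":0},
  {"turn":[0,0,0],"dp":[0,0,0],"claw":0},
  {"turn":[0,0,0],"dp":[0,0,0],"claw":0},
  {"turn":[0,0,0],"dp":[0,0,0],"claw":0},
  {"turn":[0,0,0],"dp":[0,0,0],"claw":0},
])

```text
t: 5.35
ee_pos: [417.5, 287.2, 67.1]
orientation: [-1.282, 1.098, -1.091]
ft_force: [-2.3, 4.0, -0.3]
width: 14.1
```

```bash
python3 look.py w4
```

```text
5.4 [417.5 287.2  67.1] yaw -81.08 tilt [-0.001 -1.    -0.005] F [-2.6  4.5 -0.4] w 13.5 q [0.58 0.45 1.97 0.   0.73 1.99]
```

View pics/w4.png

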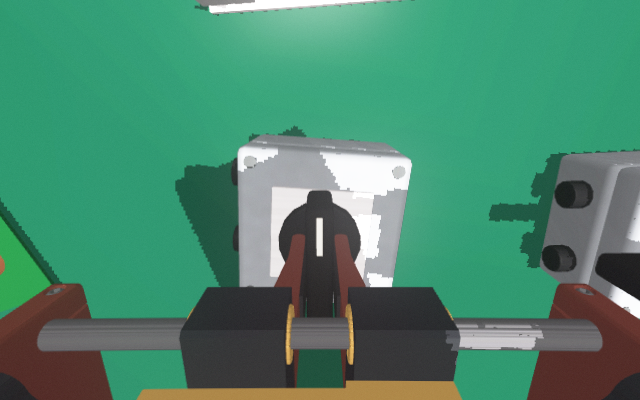

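>>> jog_arm([
  {"turn":[0,0,0.03],"dp":[0.01,0,0],"claw":0},
  {"turn":[0,0,0.06],"dp":[0.01,0,0],"claw":0},
  {"turn":[0,0,0.09],"dp":[0.01,0,0],"claw":0},
  {"turn":[0,0,0.12],"dp":[0.01,0,0],"claw":0},
  {"turn":[0,0,0.15],"dp":[0.01,0,0],"claw":0},
  {"turn":[0,0,0.18],"dp":[0.01,0,0],"claw":0},
  {"turn":[0,0,0.21],"dp":[0.01,0,0],"claw":0},
  {"turn":[0,0,0.24],"dp":[0.01,0,0],"claw":0},
  {"turn":[0,0,0.24],"dp":[0.01,0,0],"claw":0},
])

```text
t: 6.15
ee_pos: [417.8, 286.6, 67.1]
orientation: [-1.515, 0.517, -0.513]
ft_force: [-1.4, -2.2, 1.9]
width: 13.6
```

```bash
python3 look.py w5
```

```text
6.2 [417.9 286.7  67.1] yaw -37.94 tilt [-0.001 -1.    -0.007] F [-1.6 -1.5  2. ] w 13.9 q [ 0.58  0.45  1.97 -0.    0.73  1.24]
```

View pics/w5.png

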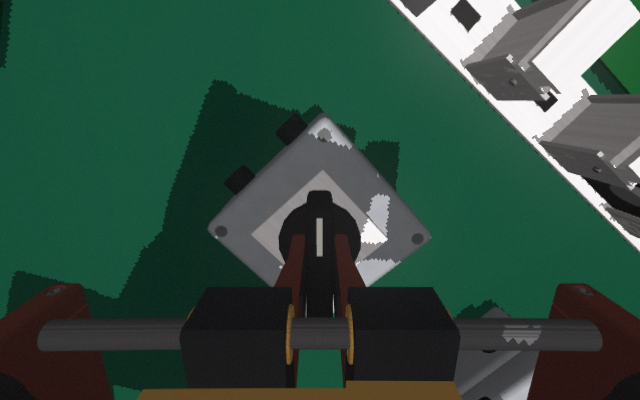

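>>> jog_arm([
  {"turn":[0,0,0.03],"dp":[0.01,0,0],"claw":0},
  {"turn":[0,0,0.06],"dp":[0.01,0,0],"claw":0},
  {"turn":[0,0,0.09],"dp":[0.01,0,0],"claw":0},
  {"turn":[0,0,0.12],"dp":[0.01,0,0],"claw":0},
  {"turn":[0,0,0.15],"dp":[0.01,0,0],"claw":0},
  {"turn":[0,0,0.18],"dp":[0.01,0,0],"claw":0},
  {"turn":[0,0,0.21],"dp":[0.01,0,0],"claw":0},
  {"turn":[0,0,0.235],"dp":[0.01,0,0],"claw":0},
  {"turn":[0,0,0.245],"dp":[0.01,0,0],"claw":0},
  {"turn":[0,0,0.25],"dp":[0.01,0,0],"claw":0},
  {"turn":[0,0,0.25],"dp":[0.01,0,0],"claw":0},
])

```text
t: 7.12
ee_pos: [418.5, 286.5, 67.1]
orientation: [-1.575, -0.094, 0.095]
ft_force: [-0.9, -2.2, 1.2]
width: 14.1
```

```bash
python3 look.py w6; python3 -c "
from h import *
print(obs()['moment'])"
```

```text
7.17 [418.5 286.5  67.1] yaw 6.85 tilt [-0.001 -1.    -0.007] F [-1.3 -2.6  2. ] w 14.3 q [ 0.58  0.45  1.97 -0.01  0.73  0.47]
[-0.29339421  0.13543837 -0.74408088]
```

View pics/w6.png

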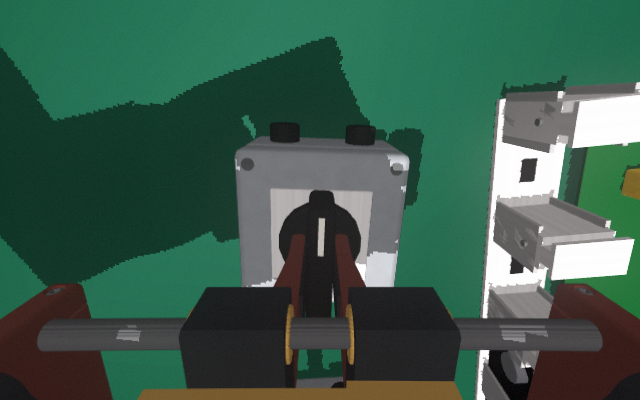

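>>> jog_arm([
  {"turn":[0,0,-0.008],"dp":[0,0,0],"claw":0.5},
  {"turn":[0,0,-0.008],"dp":[0,0,0],"claw":0.5},
  {"turn":[0,0,-0.008],"dp":[0,0,0],"claw":0.5},
  {"turn":[0,0,-0.008],"dp":[0,0,0],"claw":0.5},
  {"turn":[0,0,0],"dp":[0,0,0.5],"claw":0.5},
  {"turn":[0,0,0],"dp":[0,0,1],"claw":0.5},
  {"turn":[0,0,0],"dp":[0,0,1],"claw":0.5},
  {"turn":[0,0,0],"dp":[0,0,1],"claw":0.5},
])

```text
t: 7.83
ee_pos: [420.1, 287.6, 149.2]
orientation: [-1.573, -0.097, 0.091]
ft_force: [0.3, 0.2, -0.6]
width: 43.5
```

>>> jog_arm([
  {"turn":[0,0,0.011],"dp":[0.09,-0.4,0.2],"claw":0.5},
  {"turn":[0,0,0.011],"dp":[0.09,-0.85,0.2],"claw":0.6},
  {"turn":[0,0,0.011],"dp":[0.09,-0.85,0.2],"claw":0.6},
  {"turn":[0,0,0.011],"dp":[0.09,-0.85,0.2],"claw":0.6},
])

```text
t: 8.17
ee_pos: [426.5, 218.0, 164.1]
orientation: [-1.572, -0.121, 0.118]
ft_force: [-0.3, 1.1, -1.0]
width: 52.8
```

>>> jog_arm([
  {"turn":[0,0,0],"dp":[0.09,-0.4,0],"claw":0.6},
  {"turn":[0,0,0],"dp":[0.09,-0.85,0],"claw":0.6},
  {"turn":[0,0,0],"dp":[0.09,-0.85,0],"claw":0.6},
  {"turn":[0,0,0],"dp":[0.09,-0.85,0],"claw":0.6},
])

```text
t: 8.5
ee_pos: [433.3, 149.4, 163.2]
orientation: [-1.572, -0.118, 0.117]
ft_force: [0.2, -0.9, -0.2]
width: 52.8
```

```bash
python3 look.py w7;python3 look.py t7 top; python3 - <<'E'
from h import *
import pickle
for n in ['w7','t7']:
    c=pickle.load(open(n+'.pkl','rb'))
    P=cloud(c)
    def rect(nm,box,zr):
        m=np.isfinite(P[...,2])&(P[...,0]>box[0])&(P[...,0]<box[1])&(P[...,1]>box[2])&(P[...,1]<box[3])&(P[...,2]>zr[0])&(P[...,2]<zr[1])
        q=P[m]
        if len(q)<10: print(nm,len(q)); return
        r=cv2.minAreaRect(q[:,:2].astype(np.float32)); print(nm,len(q),q.mean(0).round(1),np.round(r[0],1),np.round(r[1],1),round(r[2],2))
        print(' pca',np.degrees(np.arctan2(*np.linalg.svd(q[:,:2]-q[:,:2].mean(0),full_matrices=False)[2][0][::-1])).round(1))
    rect('bar',(340,500,210,370),(120,130))
    rect('encE',(370,520,-40,120),(70,80))
    rect('lever',(370,520,-30,160),(120,128))
crop('t7a.png',c['img'],165,170,325,300,5)
E
```

```text
8.55 [433.6 150.3 163.4] yaw 8.63 tilt [ 0.001 -1.    -0.005] F [-0.2  0.3 -0.4] w 52.9 q [ 0.31  0.22  2.01 -0.01  0.91  0.16]
8.6 [433.7 150.8 163.6] yaw 8.7 tilt [ 0.001 -1.    -0.005] F [-0.8 -0.3 -0.2] w 52.6 q [ 0.31  0.22  2.01 -0.01  0.91  0.16]
bar 1508 [420.2 273.9 123.8] [420.3 273.3] [14.  45.5] 4.98
 pca -85.3
encE 4564 [449.5  46.5  74.5] [445.6  43.4] [108.7  80.9] 9.64
 pca -165.8
lever 1228 [439.4  84.2 123.8] [439.3  81.9] [15.4 70.8] 8.74
 pca -81.2
bar 0
encE 1098 [447.   27.9  74.6] [447.   30.3] [109.5 109.3] 11.31
 pca -170.8
lever 130 [438.3  82.4 124. ] [440.4  70.7] [15.5 96.4] 9.47
 pca -81.0
```

View pics/w7.png

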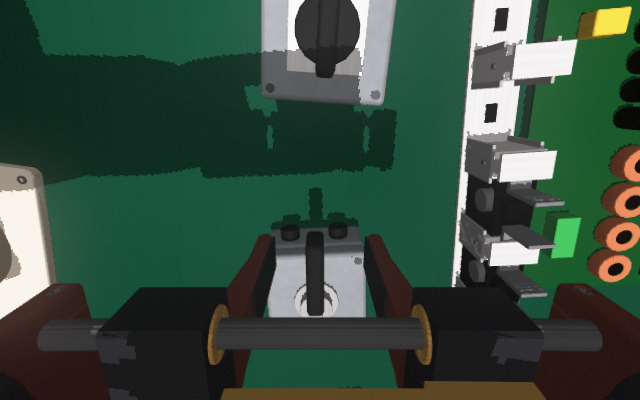

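View pics/t7a.png

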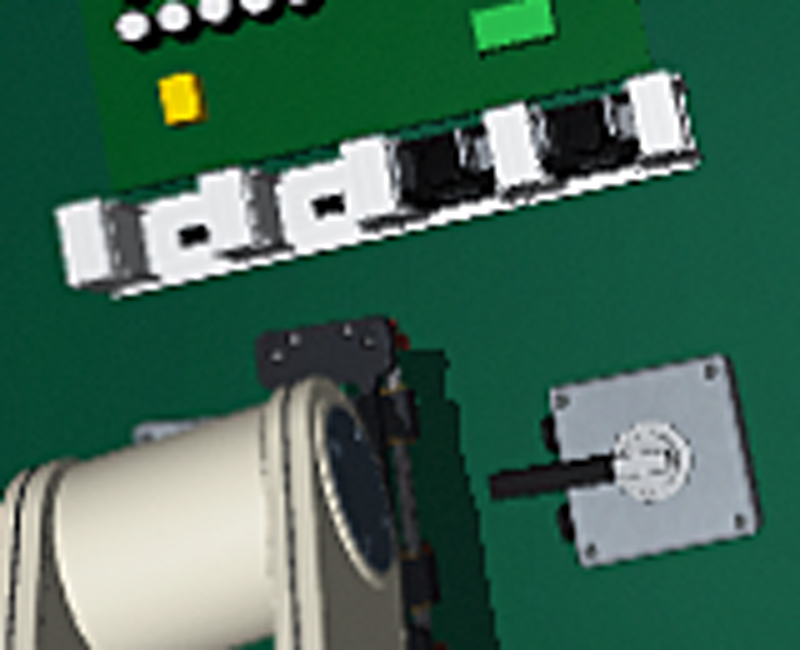

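>>> jog_arm([
  {"turn":[0,0,0],"dp":[0.07,-0.4,0],"claw":0.6},
  {"turn":[0,0,0],"dp":[0.07,-0.845,0],"claw":0.6},
  {"turn":[0,0,0],"dp":[0.07,-0.845,0],"claw":0.6},
  {"turn":[0,0,0],"dp":[0.07,-0.845,-0.2],"claw":0.6},
  {"turn":[0,0,0],"dp":[0.07,-0.845,-0.4],"claw":0.6},
  {"turn":[0,0,0],"dp":[0.07,-0.845,-0.4],"claw":0.6},
])

```text
t: 9.1
ee_pos: [437.7, 84.1, 129.4]
orientation: [-1.572, -0.118, 0.122]
ft_force: [-0.6, -0.4, 0.2]
width: 52.8
```

```bash
python3 look.py w8
```

```text
9.15 [438.3  84.2 130.4] yaw 8.78 tilt [-0.002 -1.    -0.004] F [-0.8 -1.  -0.3] w 52.5 q [ 0.17  0.26  2.06 -0.01  0.82  0.02]
```

View pics/w8.png

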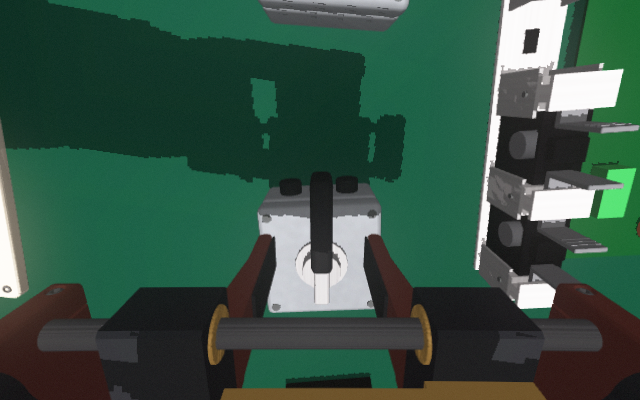

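Centred over the lever; descend to reading 68 and close.

>>> jog_arm([
  {"turn":[0,0,0],"dp":[0.01,0,-0.3],"claw":0.6},
  {"turn":[0,0,0],"dp":[0.01,0,-0.6],"claw":0.6},
  {"turn":[0,0,0],"dp":[0.01,0,-0.78],"claw":0.6},
  {"turn":[0,0,0],"dp":[0.01,0,-0.78],"claw":0.6},
  {"turn":[0,0,0],"dp":[0.01,0,-0.78],"claw":0},
  {"turn":[0,0,0],"dp":[0.01,0,-0.78],"claw":0},
  {"turn":[0,0,0],"dp":[0.01,0,-0.78],"claw":0},
  {"turn":[0,0,0],"dp":[0.01,0,-0.78],"claw":0},
  {"turn":[0,0,0],"dp":[0.01,0,-0.78],"claw":0},
  {"turn":[0,0,0],"dp":[0.01,0,-0.78],"claw":0},
  {"turn":[0,0,0],"dp":[0.01,0,-0.78],"claw":0},
  {"turn":[0,0,0],"dp":[0.01,0,-0.78],"claw":0},
])

```text
t: 10.15
ee_pos: [439.3, 84.2, 68.5]
orientation: [-1.572, -0.119, 0.121]
ft_force: [-1.5, -0.0, 6.8]
width: 15.7
```

```bash
python3 - <<'E'
from h import *
o=obs();print(o['ee_pos'].round(1),o['width'],o['ft_force'].round(1))
A=np.array([447.5,29.5]); p=o['ee_pos'][:2]; v=p-A; print(np.hypot(*v),np.degrees(np.arctan2(v[1],v[0])))
for d in (15,30,45,60,75,87,89):
    t=np.radians(-d); q=A+np.array([[np.cos(t),-np.sin(t)],[np.sin(t),np.cos(t)]])@v
    print(d, round(-d/180,3), ((q-p)/80).round(3), q.round(1))
E
```

```text
[439.3  84.2  68.5] 15.65814345945673 [-1.5 -0.   6.8]
55.366671380708446 98.55993564486388
15 -0.083 [0.181 0.003] [453.7  84.5]
30 -0.167 [ 0.356 -0.04 ] [467.7  81. ]
45 -0.25 [ 0.514 -0.128] [480.4  74. ]
60 -0.333 [ 0.644 -0.253] [490.8  64. ]
75 -0.417 [ 0.737 -0.408] [498.3  51.6]
87 -0.483 [ 0.781 -0.546] [501.7  40.6]
89 -0.494 [ 0.785 -0.569] [502.1  38.7]
```

```bash
python3 - <<'E'
from h import *
A=np.array([447.5,29.5]); p=np.array([439.3,84.2]); v=p-A
for d in range(6,93,6):
    t=np.radians(-d); q=A+np.array([[np.cos(t),-np.sin(t)],[np.sin(t),np.cos(t)]])@v
    print(d, round(-d/180,3), ((q-p)/80).round(3))
E
```

```text
6 -0.033 [0.072 0.007]
12 -0.067 [0.144 0.006]
18 -0.1 [ 0.216 -0.002]
24 -0.133 [ 0.287 -0.017]
30 -0.167 [ 0.356 -0.04 ]
36 -0.2 [ 0.421 -0.07 ]
42 -0.233 [ 0.484 -0.107]
48 -0.267 [ 0.542 -0.15 ]
54 -0.3 [ 0.595 -0.199]
60 -0.333 [ 0.643 -0.253]
66 -0.367 [ 0.685 -0.312]
72 -0.4 [ 0.721 -0.375]
78 -0.433 [ 0.75  -0.441]
84 -0.467 [ 0.772 -0.51 ]
90 -0.5 [ 0.786 -0.581]
```

>>> jog_arm([
  {"turn":[0,0,-0.033],"dp":[0.072,0.007,0],"claw":0},
  {"turn":[0,0,-0.067],"dp":[0.144,0.006,0],"claw":0},
  {"turn":[0,0,-0.1],"dp":[0.216,-0.002,0],"claw":0},
  {"turn":[0,0,-0.133],"dp":[0.287,-0.017,0],"claw":0},
  {"turn":[0,0,-0.167],"dp":[0.356,-0.04,0],"claw":0},
  {"turn":[0,0,-0.2],"dp":[0.421,-0.07,0],"claw":0},
  {"turn":[0,0,-0.233],"dp":[0.484,-0.107,0],"claw":0},
  {"turn":[0,0,-0.267],"dp":[0.542,-0.15,0],"claw":0},
  {"turn":[0,0,-0.3],"dp":[0.595,-0.199,0],"claw":0},
  {"turn":[0,0,-0.333],"dp":[0.643,-0.253,0],"claw":0},
  {"turn":[0,0,-0.333],"dp":[0.643,-0.253,0],"claw":0},
])

```text
t: 11.07
ee_pos: [491.6, 63.6, 68.6]
orientation: [-1.457, 0.703, -0.699]
ft_force: [1.7, 1.7, 0.4]
width: 15.8
```

```bash
python3 look.py w9; python3 - <<'E'
from h import *
o=obs();print(o['ee_pos'].round(1),o['moment'].round(2),o['ft_force'].round(1))
A=np.array([447.5,29.5]); p=o['ee_pos'][:2]; v=p-A; print(np.hypot(*v),np.degrees(np.arctan2(v[1],v[0])))
for d in range(6,40,6):
    t=np.radians(-d); q=A+np.array([[np.cos(t),-np.sin(t)],[np.sin(t),np.cos(t)]])@v
    print(d, round(-d/180,3), ((q-p)/80).round(3))
E
```

```text
11.12 [491.4  63.9  68.7] yaw -51.16 tilt [-0.001 -1.    -0.003] F [ 2.1  0.4 -0.3] w 15.7 q [ 0.11  0.43  1.99 -0.    0.72  1.  ]
[491.4  63.9  68.7] [-0.03 -0.18 -0.24] [ 2.1  0.4 -0.3]
55.78757354250308 38.09322805549879
6 -0.033 [ 0.042 -0.06 ]
12 -0.067 [ 0.077 -0.124]
18 -0.1 [ 0.106 -0.191]
24 -0.133 [ 0.128 -0.26 ]
30 -0.167 [ 0.142 -0.332]
36 -0.2 [ 0.148 -0.405]
```

View pics/w9.png

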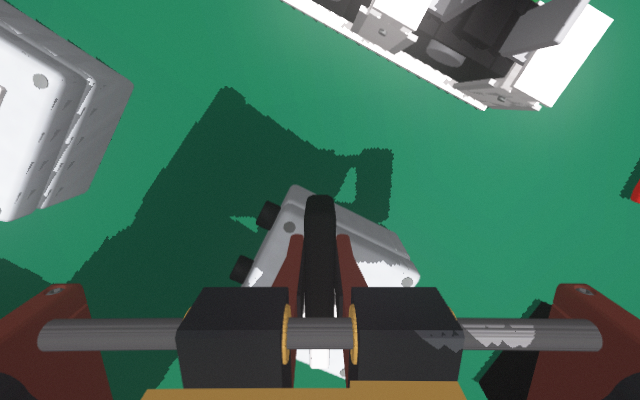

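>>> jog_arm([
  {"turn":[0,0,-0.033],"dp":[0.042,-0.06,0],"claw":0},
  {"turn":[0,0,-0.067],"dp":[0.077,-0.124,0],"claw":0},
  {"turn":[0,0,-0.1],"dp":[0.106,-0.191,0],"claw":0},
  {"turn":[0,0,-0.133],"dp":[0.128,-0.26,0],"claw":0},
  {"turn":[0,0,-0.15],"dp":[0.136,-0.296,0],"claw":0},
  {"turn":[0,0,-0.158],"dp":[0.139,-0.314,0],"claw":0},
  {"turn":[0,0,-0.167],"dp":[0.142,-0.332,0],"claw":0},
  {"turn":[0,0,-0.167],"dp":[0.142,-0.332,0],"claw":0},
])

```text
t: 11.78
ee_pos: [502.4, 39.7, 68.7]
orientation: [-1.278, 1.098, -1.09]
ft_force: [0.5, 16.3, -0.2]
width: 16.3
```

```bash
python3 look.py w10; python3 - <<'E'
from h import *
o=obs();print(o['moment'].round(2))
A=np.array([447.5,29.5]); p=o['ee_pos'][:2]; v=p-A; print(np.hypot(*v),np.degrees(np.arctan2(v[1],v[0])))
E
```

```text
11.83 [502.4  39.7  68.7] yaw -80.99 tilt [-0.004 -1.    -0.003] F [-0.3 15.6 -0.7] w 16.8 q [0.05 0.44 1.97 0.01 0.73 1.46]
[2.4  0.22 0.59]
55.825086569241606 10.508243960510024
```

View pics/w10.png

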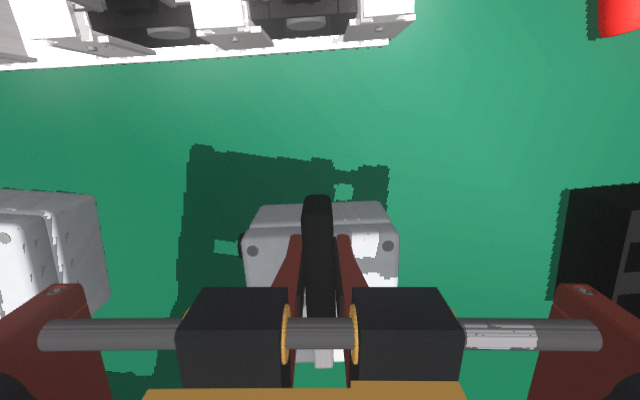

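>>> jog_arm([
  {"turn":[0,0,0.008],"dp":[0,0.012,0],"claw":0.5},
  {"turn":[0,0,0.008],"dp":[0,0.012,0],"claw":0.5},
  {"turn":[0,0,0.008],"dp":[0,0.012,0],"claw":0.5},
  {"turn":[0,0,0.008],"dp":[0,0.012,0],"claw":0.5},
  {"turn":[0,0,0],"dp":[0,0,0.5],"claw":0.5},
  {"turn":[0,0,0],"dp":[0,0,1],"claw":0.5},
  {"turn":[0,0,0],"dp":[0,0,1],"claw":0.5},
  {"turn":[0,0,0],"dp":[0,0,1],"claw":0.5},
])

```text
t: 12.5
ee_pos: [504.1, 39.5, 150.7]
orientation: [-1.276, 1.093, -1.091]
ft_force: [0.0, -0.8, -1.0]
width: 44.1
```

>>> jog_arm([
  {"turn":[0,0,0.01],"dp":[0.4,0.4,0.5],"claw":0.6},
  {"turn":[0,0,0.01],"dp":[0.8,0.8,0.6],"claw":0.6},
  {"turn":[0,0,0.01],"dp":[0.8,0.8,0.6],"claw":0.6},
  {"turn":[0,0,0.01],"dp":[0.8,0.8,0.6],"claw":0.6},
  {"turn":[0,0,0.01],"dp":[0.8,0.8,0.6],"claw":0.6},
])

```text
t: 12.92
ee_pos: [567.6, 103.8, 197.3]
orientation: [-1.291, 1.07, -1.066]
ft_force: [-1.2, -0.9, -0.0]
width: 52.8
```

```bash
python3 look.py w11; python3 look.py t11 top; python3 look.py s11 scene; python3 - <<'E'
from h import *
import pickle
for n in ['w11','t11','s11']:
    c=pickle.load(open(n+'.pkl','rb'))
    P=cloud(c)
    def rect(nm,box,zr):
        m=np.isfinite(P[...,2])&(P[...,0]>box[0])&(P[...,0]<box[1])&(P[...,1]>box[2])&(P[...,1]<box[3])&(P[...,2]>zr[0])&(P[...,2]<zr[1])
        q=P[m]
        if len(q)<10: print(nm,len(q)); return
        r=cv2.minAreaRect(q[:,:2].astype(np.float32)); print(n,nm,len(q),q.mean(0).round(1),np.round(r[0],1),np.round(r[1],1),round(r[2],2), ' pca',np.degrees(np.arctan2(*np.linalg.svd(q[:,:2]-q[:,:2].mean(0),full_matrices=False)[2][0][::-1])).round(1))
    rect('lever',(370,570,-30,160),(120,130))
    rect('bar',(340,500,220,370),(120,130))
    rect('tabs1',(600,690,40,118),(102,113))
    rect('tabs2',(585,680,118,215),(102,113))
    rect('tray',(350,660,-380,-130),(48,62))
E
```

```text
12.97 [566.5 103.1 196.8] yaw -79.15 tilt [-0.003 -1.    -0.002] F [-1.1 -0.7 -0.8] w 52.7 q [0.16 0.35 1.74 0.   1.06 1.54]
13.02 [566.1 102.7 196.7] yaw -79.19 tilt [-0.003 -1.    -0.002] F [ 0.5 -0.4  0.4] w 52.9 q [0.16 0.35 1.74 0.   1.06 1.54]
13.07 [566.2 102.6 196.9] yaw -79.21 tilt [-0.003 -1.    -0.002] F [-0.8 -0.9 -0.5] w 52.7 q [0.16 0.35 1.74 0.   1.06 1.54]
w11 lever 258 [486.1  40.2 123.1] [499.1  45.4] [68.4 10.7] 20.0  pca -163.0
w11 bar 511 [420.6 296.3 123.3] [419.1 295.7] [14.2 45.1] 6.32  pca -82.0
w11 tabs1 320 [650.3  70.1 109.6] [649.6  72.2] [23.9 44.5] 13.06  pca -77.4
w11 tabs2 330 [629.9 159.6 109.7] [629.9 159.1] [23.3 44.8] 13.33  pca -76.7
w11 tray 1177 [ 519.  -217.5   52.6] [ 509.4 -257.2] [116.9 138.9] 14.67  pca 158.2
t11 lever 130 [499.3  40.8 124. ] [485.6  38.7] [100.1  15.9] 10.56  pca -168.8
bar 0
t11 tabs1 24 [649.   74.4 109.7] [647.6  74.8] [21.7 44.9] 13.76  pca 102.7
tabs2 0
t11 tray 301 [ 511.7 -275.5   53.1] [ 512.2 -272.9] [116.3 173.5] 14.8  pca 104.7
s11 lever 64 [505.2  36.2 123. ] [503.3  37.8] [67.8 19.4] 9.96  pca 11.4
s11 bar 16 [423.  261.5 123.4] [424.7 263.2] [13.9 36.6] 3.01  pca -76.7
s11 tabs1 45 [650.6  69.6 107. ] [649.7  71.7] [25.  50.6] 13.09  pca -76.5
s11 tabs2 33 [631.3 157.2 107.4] [630.8 159.1] [22.3 52.9] 12.84  pca -78.5
s11 tray 369 [ 517.5 -281.8   52.1] [ 514.1 -275.1] [119.4 178.9] 14.97  pca -73.9
```

View pics/w11.png

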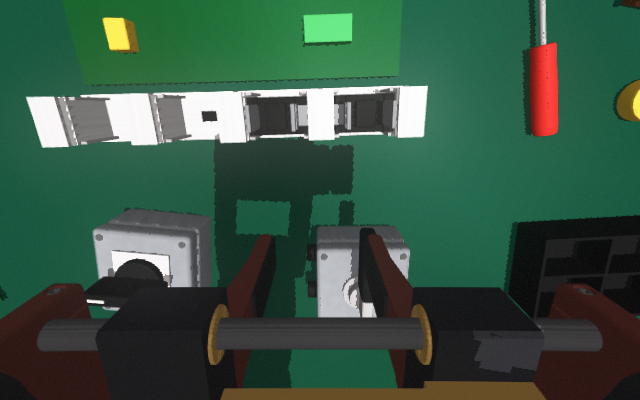

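View pics/s11.png

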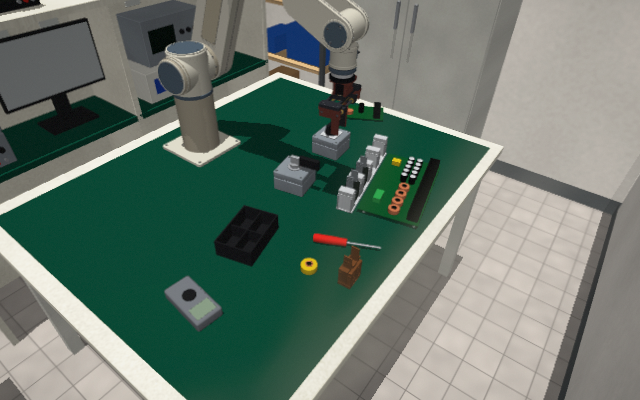

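>>> jog_arm([
  {"turn":[0,0,0.011],"dp":[0.5,-0.2,0],"claw":0.75},
  {"turn":[0,0,0.011],"dp":[1,-0.38,0],"claw":0.75},
  {"turn":[0,0,0.011],"dp":[1,-0.38,-0.2],"claw":0.75},
  {"turn":[0,0,0.011],"dp":[1,-0.38,-0.4],"claw":0.75},
  {"turn":[0,0,0.011],"dp":[1,-0.38,-0.4],"claw":0.75},
])

```text
t: 13.48
ee_pos: [643.1, 70.5, 160.6]
orientation: [-1.311, 1.053, -1.038]
ft_force: [-0.1, 0.5, 0.6]
width: 65.5
```

```bash
python3 look.py w12; cat > tabs.py <<'E'
from h import *
import pickle,sys
c=pickle.load(open(sys.argv[1]+'.pkl','rb')); zlo,zhi=float(sys.argv[2]),float(sys.argv[3]); box=[float(x) for x in sys.argv[4:8]]
P=cloud(c)
m=np.isfinite(P[...,2])&(P[...,0]>box[0])&(P[...,0]<box[1])&(P[...,1]>box[2])&(P[...,1]<box[3])&(P[...,2]>zlo)&(P[...,2]<zhi)
q=P[m]; r=cv2.minAreaRect(q[:,:2].astype(np.float32)); print(len(q),q.mean(0).round(1),np.round(r[0],1),np.round(r[1],1),round(r[2],2))
E
python3 tabs.py w12 102 114 600 690 30 118; python3 tabs.py w12 102 114 600 690 118 215
```

```text
13.53 [643.6  71.  162.3] yaw -77.3 tilt [-0.004 -1.    -0.007] F [-0.3 -0.7  0.2] w 65.7 q [0.09 0.49 1.59 0.   1.06 1.44]
329 [650.5  72.  110. ] [649.3  71.8] [23.6 45.4] 13.17
481 [630.2 160.6 108.8] [629.9 159.3] [24.5 45.2] 12.45
```

View pics/w12.png

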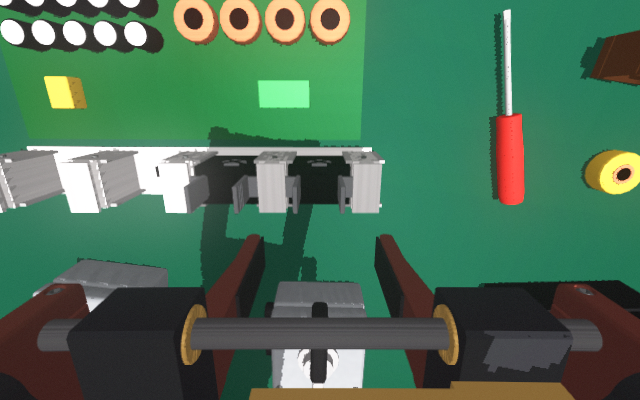

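>>> jog_arm([
  {"turn":[0,0,0],"dp":[0.073,0.011,-0.3],"claw":0.75},
  {"turn":[0,0,0],"dp":[0.073,0.011,-0.6],"claw":0.75},
  {"turn":[0,0,0],"dp":[0.073,0.011,-0.7],"claw":0.75},
  {"turn":[0,0,0],"dp":[0.073,0.011,-0.7],"claw":0.75},
  {"turn":[0,0,0],"dp":[0.073,0.011,-0.7],"claw":0.75},
])

```text
t: 13.95
ee_pos: [649.3, 71.8, 107.0]
orientation: [-1.31, 1.051, -1.039]
ft_force: [0.2, -0.2, -0.2]
width: 65.6
```

```bash
python3 look.py w13; python3 tabs.py w13 102 114 600 690 30 118;  python3 - <<'E'
from h import *
import pickle
c=pickle.load(open('w13.pkl','rb')); crop('w13a.png',c['img'],220,150,420,300,4)
E
```

```text
14.0 [650.   71.9 107.8] yaw -77.3 tilt [-0.004 -1.    -0.006] F [ 0.1  0.2 -0.7] w 65.7 q [0.09 0.57 1.61 0.   0.97 1.44]
514 [650.5  72.1 109.8] [649.3  71.8] [24.  45.4] 12.67
```

View pics/w13a.png

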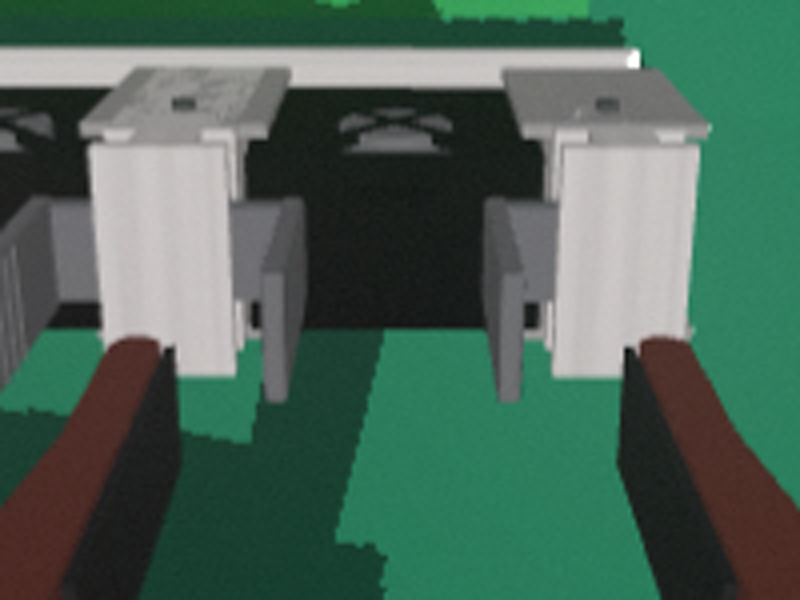

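>>> jog_arm([
  {"turn":[0,0,0],"dp":[0,0,-0.25],"claw":0.75},
  {"turn":[0,0,0],"dp":[0,0,-0.5],"claw":0.75},
  {"turn":[0,0,0],"dp":[0,0,-0.62],"claw":0.75},
  {"turn":[0,0,0],"dp":[0,0,-0.62],"claw":0.75},
  {"turn":[0,0,0],"dp":[0,0,-0.62],"claw":0.5},
  {"turn":[0,0,0],"dp":[0,0,-0.62],"claw":0.4},
  {"turn":[0,0,0],"dp":[0,0,-0.62],"claw":0.2},
  {"turn":[0,0,0],"dp":[0,0,-0.62],"claw":0},
  {"turn":[0,0,0],"dp":[0,0,-0.62],"claw":0},
  {"turn":[0,0,0],"dp":[0,0,-0.62],"claw":0},
  {"turn":[0,0,0],"dp":[0,0,-0.62],"claw":0},
  {"turn":[0,0,0],"dp":[0,0,-0.62],"claw":0},
])

```text
t: 15.0
ee_pos: [650.8, 72.6, 59.4]
orientation: [-1.307, 1.049, -1.04]
ft_force: [-0.8, 3.2, 6.6]
width: 23.9
```

```bash
python3 look.py w14;  python3 - <<'E'
from h import *
import pickle
c=pickle.load(open('w14.pkl','rb')); crop('w14a.png',c['img'],220,150,420,300,4)
E
```

```text
15.05 [650.8  72.5  59.4] yaw -77.31 tilt [-0.004 -1.    -0.004] F [-1.   3.1  6.2] w 24.3 q [0.09 0.63 1.63 0.   0.88 1.44]
```

View pics/w14a.png

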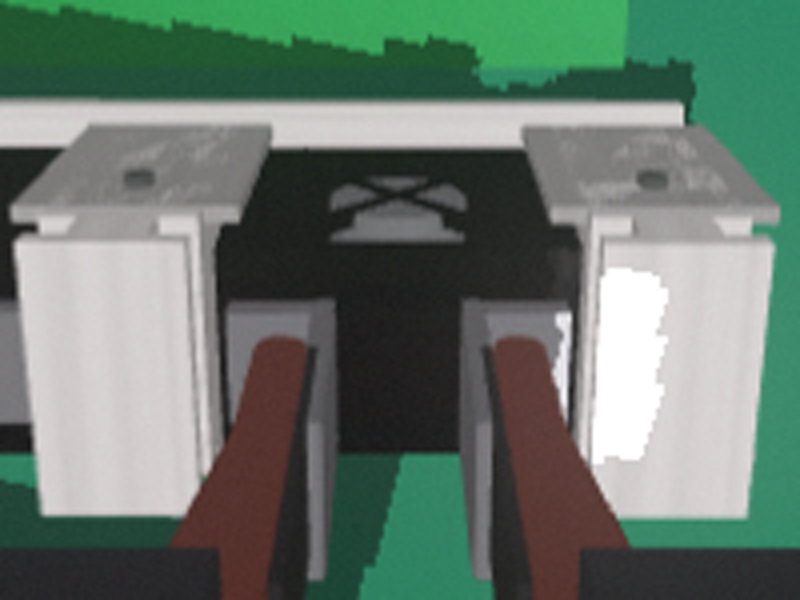

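>>> jog_arm([
  {"turn":[0,0,0],"dp":[0,0,0.05],"claw":0},
  {"turn":[0,0,0],"dp":[0,0,0.1],"claw":0},
  {"turn":[0,0,0],"dp":[0,0,0.1],"claw":0},
])

```text
t: 15.3
ee_pos: [651.1, 72.5, 68.1]
orientation: [-1.306, 1.049, -1.04]
ft_force: [-0.0, 0.4, -2.7]
width: 23.9
```

```bash
python3 look.py w15
```

```text
15.35 [650.9  72.4  67.7] yaw -77.31 tilt [-0.004 -1.    -0.004] F [ 0.   0.8 -2. ] w 24.2 q [0.09 0.62 1.63 0.   0.9  1.44]
```

View pics/w15.png

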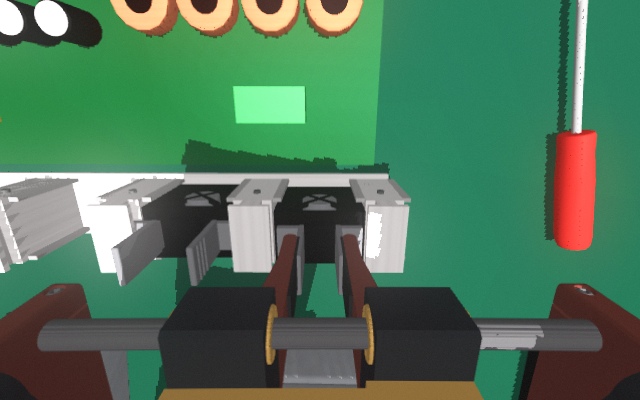

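>>> jog_arm([
  {"turn":[0,0,0],"dp":[0,0,0.2],"claw":0},
  {"turn":[0,0,0],"dp":[0,0,0.4],"claw":0},
  {"turn":[0,0,0],"dp":[0,0,0.6],"claw":0},
  {"turn":[0,0,0],"dp":[0,0,0.8],"claw":0},
  {"turn":[0,0,0],"dp":[0,0,1],"claw":0},
  {"turn":[0,0,0],"dp":[0,0,1],"claw":0},
])

```text
t: 15.85
ee_pos: [652.8, 72.5, 150.7]
orientation: [-1.303, 1.046, -1.043]
ft_force: [0.2, 0.7, -1.8]
width: 23.9
```

>>> jog_arm([
  {"turn":[0,0,0],"dp":[0,0,0.3],"claw":0},
  {"turn":[0,0,0],"dp":[0,0,0.3],"claw":0},
  {"turn":[0,0,0.006],"dp":[-0.1,-0.3,0.3],"claw":0},
  {"turn":[0,0,0.012],"dp":[-0.2,-0.7,0.3],"claw":0},
  {"turn":[0,0,0.012],"dp":[-0.25,-0.95,0.3],"claw":0},
  {"turn":[0,0,0.012],"dp":[-0.25,-0.95,0.3],"claw":0},
])

```text
t: 16.35
ee_pos: [631.3, -6.9, 172.9]
orientation: [-1.319, 1.021, -1.016]
ft_force: [-0.7, 0.3, -2.3]
width: 23.9
```

>>> jog_arm([
  {"turn":[0,0,0],"dp":[-0.13,-0.35,0],"claw":0},
  {"turn":[0,0,0],"dp":[-0.25,-0.7,0],"claw":0},
  {"turn":[0,0,0],"dp":[-0.25,-0.95,0],"claw":0},
  {"turn":[0,0,0],"dp":[-0.25,-0.95,0],"claw":0},
])

```text
t: 16.68
ee_pos: [610.6, -85.6, 171.6]
orientation: [-1.319, 1.023, -1.018]
ft_force: [1.6, -0.1, -2.6]
width: 23.8
```

>>> jog_arm([
  {"turn":[0,0,0],"dp":[-0.13,-0.35,0],"claw":0},
  {"turn":[0,0,0],"dp":[-0.25,-0.7,0],"claw":0},
  {"turn":[0,0,0],"dp":[-0.25,-0.95,0],"claw":0},
  {"turn":[0,0,0],"dp":[-0.25,-0.95,0],"claw":0},
])

```text
t: 17.02
ee_pos: [590.6, -163.9, 170.7]
orientation: [-1.319, 1.025, -1.02]
ft_force: [0.1, -0.2, -2.4]
width: 23.7
```

>>> jog_arm([
  {"turn":[0,0,0],"dp":[-0.13,-0.35,0],"claw":0},
  {"turn":[0,0,0],"dp":[-0.25,-0.7,0],"claw":0},
  {"turn":[0,0,0],"dp":[-0.25,-0.9,0],"claw":0},
  {"turn":[0,0,0],"dp":[-0.25,-0.9,0],"claw":0},
])

```text
t: 17.35
ee_pos: [571.0, -237.6, 170.1]
orientation: [-1.318, 1.026, -1.022]
ft_force: [0.3, -0.8, -2.6]
width: 23.9
```

```bash
python3 look.py w16; python3 look.py t16 top; python3 look.py s16 scene; python3 tabs.py t16 48 62 350 660 -380 -140;  python3 tabs.py s16 48 62 350 660 -400 -140; python3 tabs.py w16 48 62 350 660 -400 -130
```

```text
17.4 [ 571.1 -236.1  170.1] yaw -75.71 tilt [-0.002 -1.    -0.002] F [ 0.5 -0.1 -1.6] w 23.7 q [-0.41  0.44  1.66  0.    1.04  0.91]
17.45 [ 571.1 -235.2  170.1] yaw -75.65 tilt [-0.002 -1.    -0.003] F [ 0.5  0.4 -1.6] w 23.7 q [-0.41  0.44  1.66  0.    1.04  0.91]
17.5 [ 571.  -234.7  170.2] yaw -75.6 tilt [-0.003 -1.    -0.003] F [-0.7 -0.9 -1.4] w 23.9 q [-0.41  0.44  1.66  0.    1.04  0.91]
10 [ 521.1 -287.3   49.3] [ 520.1 -296.5] [74.6 34.4] 80.39
329 [ 516.4 -292.    51.9] [ 514.  -275.1] [119.1 175.4] 14.97
1662 [ 521.8 -288.2   53.2] [ 513.2 -275.5] [116.8 172.3] 14.78
```

View pics/w16.png

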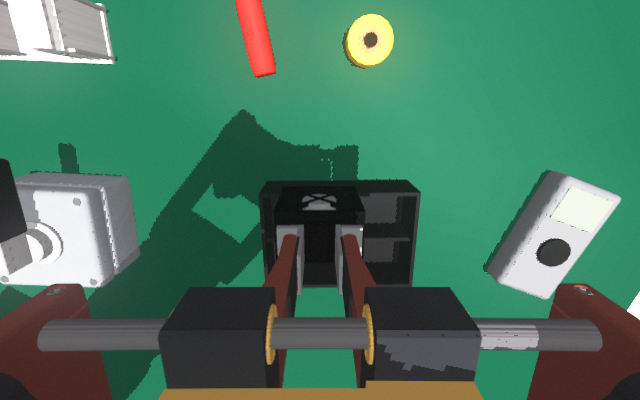

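View pics/t16.png

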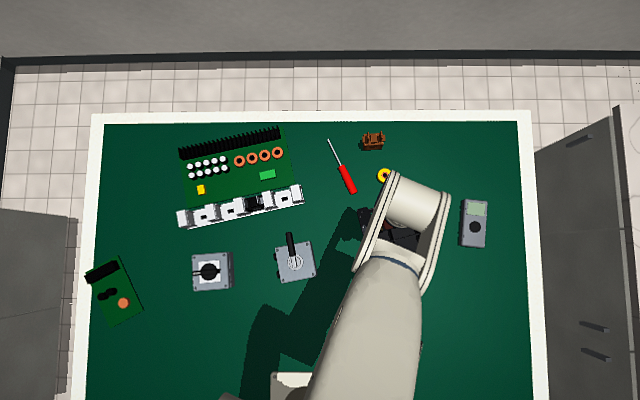

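View pics/s16.png

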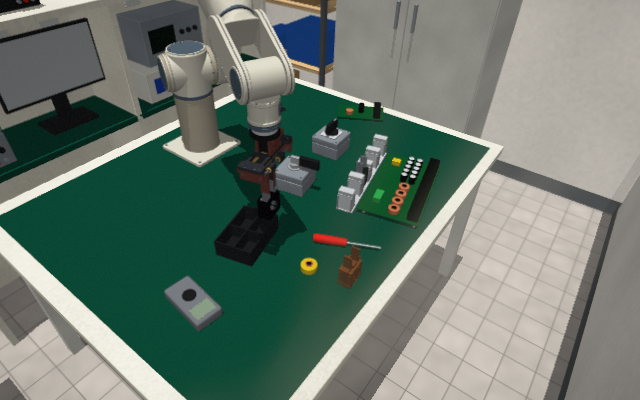

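>>> jog_arm([
  {"turn":[0,0,0.002],"dp":[-0.25,0.106,0],"claw":0},
  {"turn":[0,0,0.002],"dp":[-0.506,0.106,0],"claw":0},
  {"turn":[0,0,0.002],"dp":[-0.506,0.106,-0.2],"claw":0},
  {"turn":[0,0,0.002],"dp":[-0.506,0.106,-0.4],"claw":0},
  {"turn":[0,0,0.002],"dp":[-0.506,0.106,-0.6],"claw":0},
  {"turn":[0,0,0.002],"dp":[-0.506,0.106,-0.6],"claw":0},
])

```text
t: 18.0
ee_pos: [529.1, -223.8, 119.4]
orientation: [-1.322, 1.023, -1.009]
ft_force: [-0.1, -0.5, -1.7]
width: 23.6
```

```bash
python3 look.py w17; python3 tabs.py w17 48 59 350 660 -400 -130; python3 tabs.py w17 124 137 500 560 -280 -150
python3 - <<'E'
from h import *
import pickle
c=pickle.load(open('w17.pkl','rb')); crop('w17a.png',c['img'],200,100,460,300,3)
E
```

```text
18.05 [ 529.9 -224.3  120.8] yaw -75.16 tilt [-0.005 -1.    -0.005] F [ 0.  -0.5 -2. ] w 23.4 q [-0.42  0.45  1.79  0.    0.91  0.89]
3088 [ 530.6 -296.5   53.1] [ 513.5 -275.7] [117.9 172.8] 14.76
3197 [ 534.4 -223.2  130.2] [ 527.6 -225.1] [38.7 60.3] 14.7
```

View pics/w17a.png

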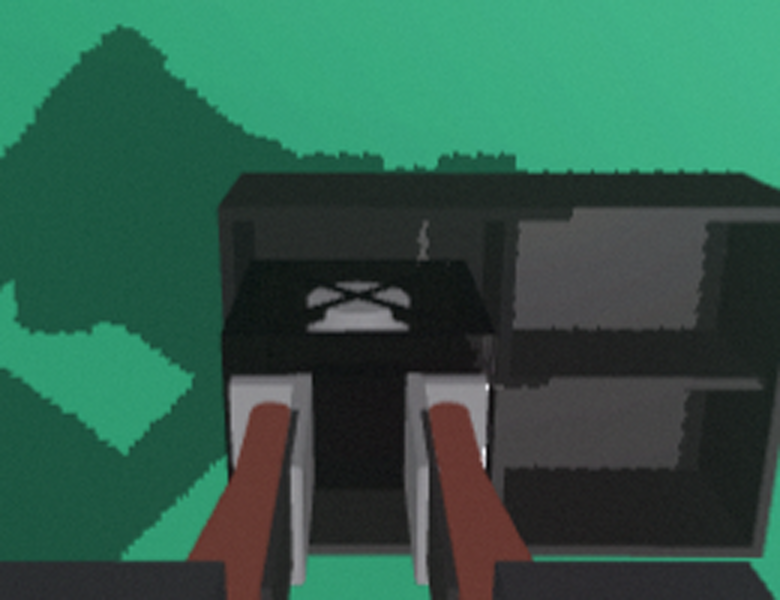

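>>> jog_arm([
  {"turn":[0,0,0],"dp":[0.029,-0.036,0],"claw":0},
  {"turn":[0,0,0],"dp":[0.029,-0.036,-0.2],"claw":0},
  {"turn":[0,0,0],"dp":[0.029,-0.036,-0.4],"claw":0},
  {"turn":[0,0,0],"dp":[0.029,-0.036,-0.55],"claw":0},
  {"turn":[0,0,0],"dp":[0.029,-0.036,-0.65],"claw":0},
  {"turn":[0,0,0],"dp":[0.029,-0.036,-0.74],"claw":0},
  {"turn":[0,0,0],"dp":[0.029,-0.036,-0.74],"claw":0},
  {"turn":[0,0,0],"dp":[0.029,-0.036,-0.74],"claw":0},
])

```text
t: 18.72
ee_pos: [532.3, -227.2, 61.7]
orientation: [-1.322, 1.022, -1.01]
ft_force: [0.1, 0.5, -1.2]
width: 23.9
```

```bash
python3 look.py w18; python3 tabs.py w18 48 59 350 660 -400 -130; python3 - <<'E'
from h import *
import pickle
for n,lo,hi in [('w17',124,137),('w18',62,76)]:
    P=cloud(pickle.load(open(n+'.pkl','rb')))
    q=P[np.isfinite(P[...,2])&(abs(P[...,0]-530)<35)&(abs(P[...,1]+228)<45)&(P[...,2]>lo)&(P[...,2]<hi)]
    print(np.percentile(q[:,2],[5,25,50,75,95]), cv2.minAreaRect(q[:,:2].astype(np.float32)))
E
```

```text
18.77 [ 532.6 -227.3   62.1] yaw -75.15 tilt [-0.005 -1.    -0.005] F [ 0.3 -0.2 -2. ] w 23.5 q [-0.42  0.54  1.81  0.    0.8   0.89]
4449 [ 550.6 -275.4   53. ] [ 518.3 -274.3] [108.5 173.2] 14.53
[124.6196473  125.5745937  130.82982519 135.05979816 136.04467185] ((527.5875854492188, -225.1374969482422), (38.72758483886719, 60.259239196777344), 14.701033592224121)
[66.16730114 67.35699422 68.04908202 72.63018476 74.31407239] ((530.8095092773438, -228.65719604492188), (38.92079162597656, 60.20689010620117), 14.577390670776367)
```

View pics/w18.png

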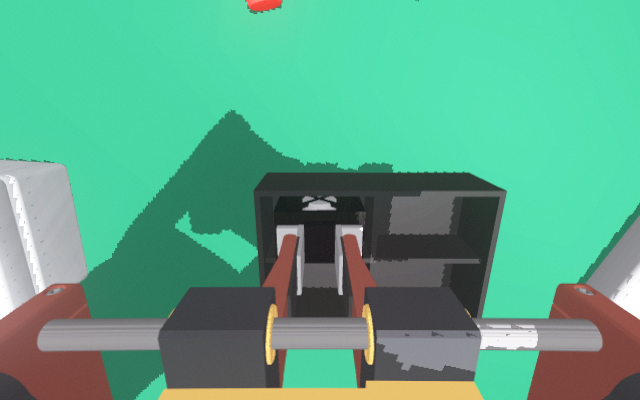

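>>> jog_arm([
  {"turn":[0,0,0],"dp":[-0.01,0,-0.02],"claw":0},
  {"turn":[0,0,0],"dp":[-0.01,0,-0.04],"claw":0},
  {"turn":[0,0,0],"dp":[-0.01,0,-0.05],"claw":0},
  {"turn":[0,0,0],"dp":[-0.01,0,-0.05],"claw":0},
  {"turn":[0,0,0],"dp":[-0.01,0,-0.05],"claw":0},
])

```text
t: 19.18
ee_pos: [531.8, -227.4, 58.1]
orientation: [-1.322, 1.022, -1.011]
ft_force: [0.5, -0.2, -2.0]
width: 23.6
```

```bash
python3 look.py w19
```

```text
19.23 [ 531.8 -227.4   58.2] yaw -75.16 tilt [-0.004 -1.    -0.005] F [ 0.  -0.3 -1.6] w 23.9 q [-0.42  0.54  1.81  0.    0.79  0.89]
```

>>> jog_arm([
  {"turn":[0,0,0],"dp":[0,0,-0.01],"claw":0},
  {"turn":[0,0,0],"dp":[0,0,-0.02],"claw":0},
  {"turn":[0,0,0],"dp":[0,0,-0.02],"claw":0},
  {"turn":[0,0,0],"dp":[0,0,-0.02],"claw":0},
])

```text
t: 19.57
ee_pos: [532.2, -227.3, 57.4]
orientation: [-1.321, 1.021, -1.012]
ft_force: [-0.6, 2.3, 5.9]
width: 23.8
```

```bash
python3 look.py w20
```

```text
19.62 [ 532.2 -227.3   57.4] yaw -75.16 tilt [-0.004 -1.    -0.004] F [-1.2  2.   6.2] w 23.8 q [-0.42  0.54  1.81  0.    0.79  0.89]
```

>>> jog_arm([
  {"turn":[0,0,0],"dp":[0,0,0.005],"claw":0.35},
  {"turn":[0,0,0],"dp":[0,0,0.005],"claw":0.5},
  {"turn":[0,0,0],"dp":[0,0,0.005],"claw":0.65},
  {"turn":[0,0,0],"dp":[0,0,0.005],"claw":0.7},
  {"turn":[0,0,0],"dp":[0,0,0.005],"claw":0.7},
  {"turn":[0,0,0],"dp":[0,0,0.005],"claw":0.7},
  {"turn":[0,0,0],"dp":[0,0,0.1],"claw":0.7},
  {"turn":[0,0,0],"dp":[0,0,0.4],"claw":0.7},
  {"turn":[0,0,0],"dp":[0,0,0.8],"claw":0.7},
  {"turn":[0,0,0],"dp":[0,0,0.8],"claw":0.7},
])

```text
t: 20.45
ee_pos: [535.7, -228.8, 127.1]
orientation: [-1.319, 1.014, -1.018]
ft_force: [1.2, -0.6, 0.8]
width: 61.8
```

```bash
python3 look.py w21;python3 - <<'E'
from h import *
import pickle
for n,lo,hi in [('w21',60,75),('w21',100,115)]:
    P=cloud(pickle.load(open(n+'.pkl','rb')))
    q=P[np.isfinite(P[...,2])&(abs(P[...,0]-530)<35)&(abs(P[...,1]+228)<40)&(P[...,2]>lo)&(P[...,2]<hi)]
    print(np.percentile(q[:,2],[5,25,50,75,95]), cv2.minAreaRect(q[:,:2].astype(np.float32)))
E
```

```text
20.5 [ 534.7 -228.4  125. ] yaw -75.16 tilt [ 0.    -1.     0.001] F [ 0.9 -1.3 -0.4] w 61.3 q [-0.42  0.45  1.78  0.    0.92  0.89]
[62.38644535 63.27408305 66.25085379 72.1107004  73.85661618] ((530.6677856445312, -228.52481079101562), (38.63557815551758, 72.1040267944336), 15.302048683166504)
[102.05683541 107.90100739 108.83089132 109.38973022 110.09921404] ((530.4617919921875, -228.530029296875), (24.81397819519043, 45.35226058959961), 15.309964179992676)
```

View pics/w21.png

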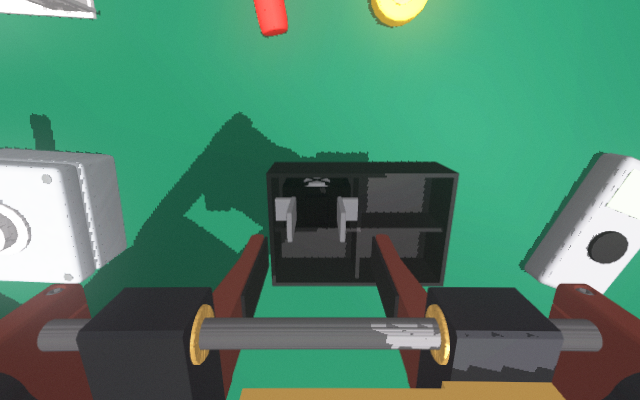

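>>> jog_arm([
  {"turn":[0,0,-0.006],"dp":[0.05,0.1,0.45],"claw":0.7},
  {"turn":[0,0,-0.012],"dp":[0.15,0.5,0.55],"claw":0.7},
  {"turn":[0,0,-0.012],"dp":[0.24,0.97,0.55],"claw":0.7},
  {"turn":[0,0,-0.012],"dp":[0.24,0.97,0.55],"claw":0.7},
])

```text
t: 20.83
ee_pos: [554.6, -146.4, 169.4]
orientation: [-1.304, 1.042, -1.043]
ft_force: [0.1, 0.3, -0.5]
width: 61.1
```

>>> jog_arm([
  {"turn":[0,0,0],"dp":[0.12,0.5,0],"claw":0.7},
  {"turn":[0,0,0],"dp":[0.24,0.97,0],"claw":0.7},
  {"turn":[0,0,0],"dp":[0.24,0.97,0],"claw":0.7},
])

```text
t: 21.08
ee_pos: [574.4, -63.9, 168.8]
orientation: [-1.305, 1.04, -1.039]
ft_force: [0.1, -1.1, -0.4]
width: 61.4
```

>>> jog_arm([
  {"turn":[0,0,0],"dp":[0.12,0.5,0],"claw":0.7},
  {"turn":[0,0,0],"dp":[0.24,0.97,0],"claw":0.7},
  {"turn":[0,0,0],"dp":[0.24,0.97,0],"claw":0.7},
])

```text
t: 21.33
ee_pos: [594.4, 18.3, 168.1]
orientation: [-1.305, 1.038, -1.035]
ft_force: [-0.4, -0.0, -0.0]
width: 61.3
```

>>> jog_arm([
  {"turn":[0,0,0],"dp":[0.12,0.5,0],"claw":0.7},
  {"turn":[0,0,0],"dp":[0.24,0.97,0],"claw":0.7},
  {"turn":[0,0,0],"dp":[0.24,0.97,0],"claw":0.7},
])

```text
t: 21.58
ee_pos: [614.6, 100.5, 167.5]
orientation: [-1.305, 1.035, -1.031]
ft_force: [0.0, -0.6, -0.2]
width: 61.3
```

>>> jog_arm([
  {"turn":[0,0,0],"dp":[0.12,0.5,0],"claw":0.7},
  {"turn":[0,0,0],"dp":[0.24,0.97,0],"claw":0.7},
  {"turn":[0,0,0],"dp":[0.24,0.97,0],"claw":0.7},
  {"turn":[0,0,0],"dp":[0.24,0.97,0],"claw":0.7},
])

```text
t: 21.92
ee_pos: [633.6, 178.9, 166.5]
orientation: [-1.307, 1.033, -1.029]
ft_force: [0.0, 0.1, 0.4]
width: 61.3
```

```bash
python3 look.py w22; python3 tabs.py w22 102 114 580 690 110 215
```

```text
21.97 [633.2 177.5 166.5] yaw -76.43 tilt [-0.005 -1.     0.002] F [ 0.3 -0.2 -0.4] w 61.5 q [0.25 0.5  1.57 0.01 1.07 1.58]
324 [630.3 159.7 109.8] [629.4 159.7] [24.2 45.1] 13.04
```

View pics/w22.png

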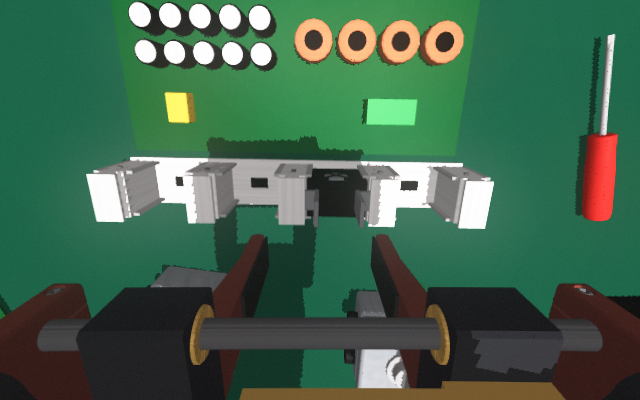

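>>> jog_arm([
  {"turn":[0,0,-0.0045],"dp":[-0.045,-0.222,0],"claw":0.75},
  {"turn":[0,0,-0.0045],"dp":[-0.045,-0.222,-0.3],"claw":0.75},
  {"turn":[0,0,-0.0045],"dp":[-0.045,-0.222,-0.6],"claw":0.75},
  {"turn":[0,0,-0.0045],"dp":[-0.045,-0.222,-0.74],"claw":0.75},
  {"turn":[0,0,-0.0045],"dp":[-0.045,-0.222,-0.74],"claw":0.75},
  {"turn":[0,0,-0.0045],"dp":[-0.045,-0.222,-0.74],"claw":0.75},
])

```text
t: 22.47
ee_pos: [629.2, 158.5, 106.9]
orientation: [-1.303, 1.047, -1.041]
ft_force: [0.4, 0.2, 0.8]
width: 66.0
```

```bash
python3 look.py w23; python3 tabs.py w23 102 114 580 690 110 215;  python3 - <<'E'
from h import *
import pickle
c=pickle.load(open('w23.pkl','rb')); crop('w23a.png',c['img'],220,150,420,300,4)
E
```

```text
22.52 [630.  159.  107.9] yaw -77.28 tilt [-0.005 -1.     0.002] F [0.7 0.3 0.2] w 66.4 q [0.23 0.56 1.63 0.01 0.95 1.57]
515 [630.7 160.1 109.8] [629.6 159.7] [24.1 45.5] 12.91
```

View pics/w23a.png

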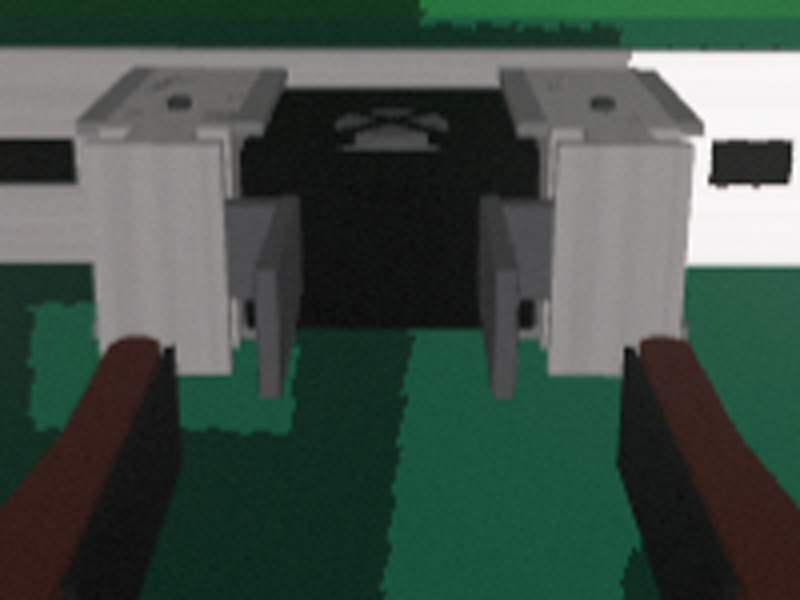

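>>> jog_arm([
  {"turn":[0,0,0],"dp":[-0.005,0.01,-0.25],"claw":0.75},
  {"turn":[0,0,0],"dp":[-0.005,0.01,-0.5],"claw":0.75},
  {"turn":[0,0,0],"dp":[-0.005,0.01,-0.62],"claw":0.75},
  {"turn":[0,0,0],"dp":[-0.005,0.01,-0.62],"claw":0.75},
  {"turn":[0,0,0],"dp":[-0.005,0.01,-0.62],"claw":0.5},
  {"turn":[0,0,0],"dp":[-0.005,0.01,-0.62],"claw":0.4},
  {"turn":[0,0,0],"dp":[-0.005,0.01,-0.62],"claw":0.2},
  {"turn":[0,0,0],"dp":[-0.005,0.01,-0.62],"claw":0},
  {"turn":[0,0,0],"dp":[-0.005,0.01,-0.62],"claw":0},
  {"turn":[0,0,0],"dp":[-0.005,0.01,-0.62],"claw":0},
  {"turn":[0,0,0],"dp":[-0.005,0.01,-0.62],"claw":0},
  {"turn":[0,0,0],"dp":[-0.005,0.01,-0.62],"claw":0},
])

```text
t: 23.52
ee_pos: [630.4, 160.5, 59.6]
orientation: [-1.299, 1.045, -1.042]
ft_force: [-1.0, 2.3, 7.1]
width: 23.9
```

>>> jog_arm([
  {"turn":[0,0,0],"dp":[0,0,0.05],"claw":0},
  {"turn":[0,0,0],"dp":[0,0,0.1],"claw":0},
  {"turn":[0,0,0],"dp":[0,0,0.1],"claw":0},
])

```text
t: 23.77
ee_pos: [630.7, 160.5, 68.3]
orientation: [-1.298, 1.044, -1.042]
ft_force: [0.3, 0.2, -0.9]
width: 23.7
```

```bash
python3 look.py w24
```

```text
23.82 [630.5 160.5  67.9] yaw -77.29 tilt [-0.006 -1.     0.005] F [-1.  -0.8 -1.9] w 23.8 q [0.23 0.61 1.65 0.01 0.88 1.57]
```

View pics/w24.png

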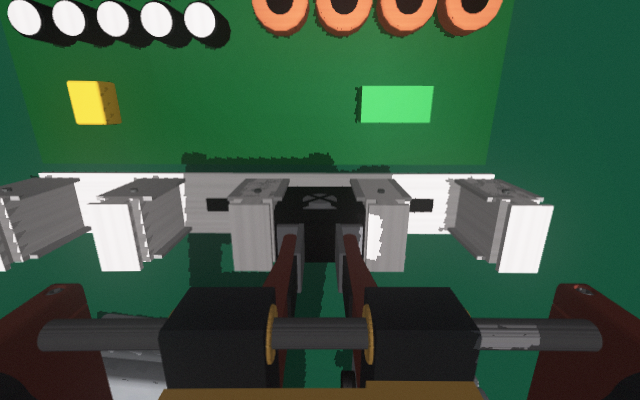

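>>> jog_arm([
  {"turn":[0,0,0],"dp":[0,0,0.2],"claw":0},
  {"turn":[0,0,0],"dp":[0,0,0.4],"claw":0},
  {"turn":[0,0,0],"dp":[0,0,0.6],"claw":0},
  {"turn":[0,0,0],"dp":[0,0,0.8],"claw":0},
  {"turn":[0,0,0],"dp":[0,0,1],"claw":0},
  {"turn":[0,0,0],"dp":[0,0,1],"claw":0},
])

```text
t: 24.32
ee_pos: [632.4, 160.8, 150.9]
orientation: [-1.295, 1.041, -1.044]
ft_force: [0.7, 0.5, -1.4]
width: 24.1
```

>>> jog_arm([
  {"turn":[0,0,0],"dp":[0,0,0.3],"claw":0},
  {"turn":[0,0,0],"dp":[0,0,0.55],"claw":0},
  {"turn":[0,0,0.006],"dp":[-0.1,-0.3,0.55],"claw":0},
  {"turn":[0,0,0.012],"dp":[-0.2,-0.7,0.55],"claw":0},
  {"turn":[0,0,0.012],"dp":[-0.27,-0.98,0.55],"claw":0},
  {"turn":[0,0,0.012],"dp":[-0.27,-0.98,0.55],"claw":0},
])

```text
t: 24.82
ee_pos: [608.9, 78.8, 193.6]
orientation: [-1.312, 1.017, -1.017]
ft_force: [-0.3, -0.5, -0.6]
width: 23.9
```

>>> jog_arm([
  {"turn":[0,0,0],"dp":[-0.13,-0.35,0],"claw":0},
  {"turn":[0,0,0],"dp":[-0.25,-0.7,0],"claw":0},
  {"turn":[0,0,0],"dp":[-0.27,-0.98,0],"claw":0},
  {"turn":[0,0,0],"dp":[-0.27,-0.98,0],"claw":0},
])

```text
t: 25.15
ee_pos: [586.2, -2.5, 192.5]
orientation: [-1.313, 1.019, -1.018]
ft_force: [0.1, 0.1, -1.7]
width: 23.8
```

>>> jog_arm([
  {"turn":[0,0,0],"dp":[-0.13,-0.35,0],"claw":0},
  {"turn":[0,0,0],"dp":[-0.25,-0.7,0],"claw":0},
  {"turn":[0,0,0],"dp":[-0.27,-0.98,0],"claw":0},
  {"turn":[0,0,0],"dp":[-0.27,-0.98,0],"claw":0},
])

```text
t: 25.48
ee_pos: [564.2, -83.4, 191.7]
orientation: [-1.313, 1.022, -1.02]
ft_force: [0.1, 0.1, -2.0]
width: 24.0
```

```bash
python3 look.py w25; python3 look.py t25 top; python3 look.py s25 scene; python3 tabs.py t25 48 59 350 660 -400 -140;  python3 tabs.py s25 48 59 350 660 -400 -140
```

```text
25.53 [564.5 -81.9 191.7] yaw -75.57 tilt [-0.005 -1.     0.004] F [ 0.9  1.5 -2.1] w 23.8 q [-0.17  0.34  1.76  0.01  1.04  1.15]
25.58 [564.7 -80.9 191.8] yaw -75.52 tilt [-0.005 -1.     0.004] F [ 0.  -0.7 -1.3] w 23.9 q [-0.17  0.34  1.75  0.01  1.04  1.15]
25.63 [564.8 -80.3 191.9] yaw -75.45 tilt [-0.005 -1.     0.004] F [-0.7  0.7 -1.3] w 23.7 q [-0.17  0.34  1.75  0.01  1.04  1.15]
304 [ 493.  -273.5   53.3] [ 493.7 -271. ] [116.5 174.3] 14.0
365 [ 500.8 -281.8   52.3] [ 494.9 -272.8] [120.9 176.6] 13.57
```

View pics/s25.png

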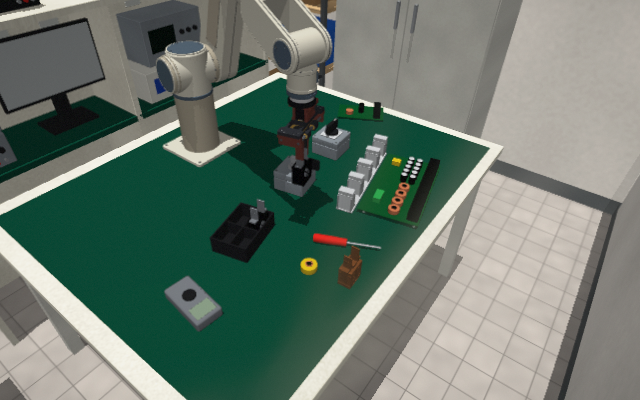

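View pics/t25.png

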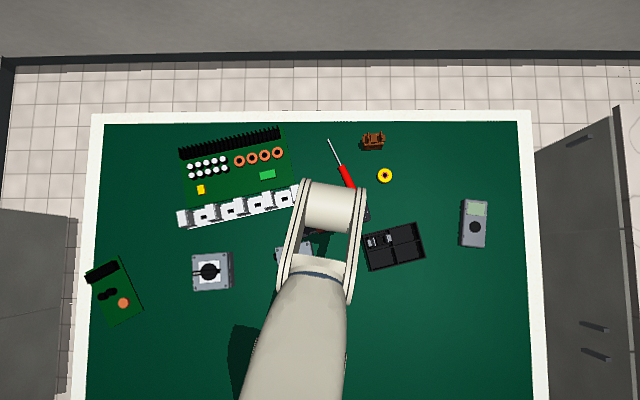

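View pics/w25.png

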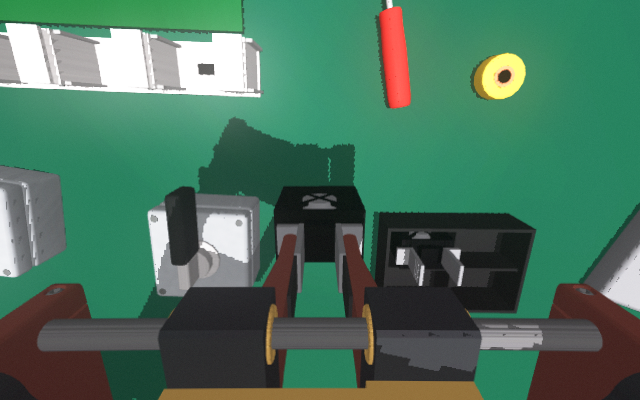

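>>> jog_arm([
  {"turn":[0,0,0],"dp":[-0.05,-0.35,0],"claw":0},
  {"turn":[0,0,0],"dp":[-0.1,-0.7,0],"claw":0},
  {"turn":[0,0,0],"dp":[-0.13,-0.93,0],"claw":0},
  {"turn":[0,0,0],"dp":[-0.13,-0.93,0],"claw":0},
])

```text
t: 25.97
ee_pos: [554.6, -156.0, 191.6]
orientation: [-1.312, 1.021, -1.019]
ft_force: [0.2, 0.1, -1.6]
width: 23.7
```

>>> jog_arm([
  {"turn":[0,0,0],"dp":[-0.05,-0.35,0],"claw":0},
  {"turn":[0,0,0],"dp":[-0.1,-0.7,0],"claw":0},
  {"turn":[0,0,0],"dp":[-0.13,-0.93,0],"claw":0},
  {"turn":[0,0,0],"dp":[-0.13,-0.93,0],"claw":0},
])

```text
t: 26.3
ee_pos: [544.7, -231.6, 191.4]
orientation: [-1.312, 1.021, -1.02]
ft_force: [-0.2, 0.1, -2.6]
width: 23.9
```

>>> jog_arm([
  {"turn":[0,0,0],"dp":[-0.05,-0.35,0],"claw":0},
  {"turn":[0,0,0],"dp":[-0.1,-0.7,0],"claw":0},
  {"turn":[0,0,0],"dp":[-0.13,-0.93,0],"claw":0},
  {"turn":[0,0,0],"dp":[-0.13,-0.93,0],"claw":0},
  {"turn":[0,0,0],"dp":[-0.13,-0.93,0],"claw":0},
])

```text
t: 26.72
ee_pos: [534.8, -304.7, 191.0]
orientation: [-1.311, 1.022, -1.02]
ft_force: [1.0, 0.2, -2.4]
width: 23.8
```

```bash
python3 look.py w26; python3 look.py s26 scene; python3 tabs.py w26 48 59 350 660 -400 -150;  python3 tabs.py s26 48 59 350 660 -400 -140; python3 tabs.py w26 102 114 470 550 -270 -180
```

```text
26.77 [ 534.7 -304.2  191. ] yaw -75.54 tilt [-0.005 -1.     0.004] F [-0.   0.3 -1. ] w 23.6 q [-0.54  0.41  1.65  0.01  1.08  0.77]
26.82 [ 534.7 -304.   191.1] yaw -75.5 tilt [-0.005 -1.     0.004] F [-0.1  0.2 -2. ] w 24.0 q [-0.54  0.41  1.65  0.01  1.08  0.77]
1662 [ 508.  -246.3   53.3] [ 495.3 -273.1] [117.5 172.3] 14.26
329 [ 513.7 -293.1   52.3] [ 495.3 -273.3] [121.4 177.8] 13.69
319 [ 513.7 -226.3  107.6] [ 513.3 -227.1] [24.7 44.5] 13.94
```

View pics/w26.png

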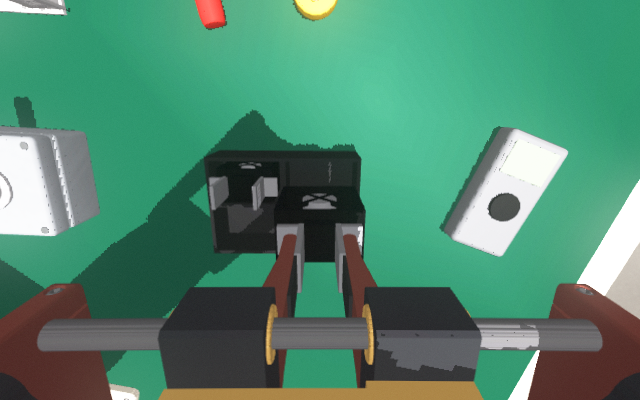

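>>> jog_arm([
  {"turn":[0,0,-0.002],"dp":[0,-0.029,-0.2],"claw":0},
  {"turn":[0,0,-0.002],"dp":[0,-0.029,-0.4],"claw":0},
  {"turn":[0,0,-0.002],"dp":[0,-0.029,-0.6],"claw":0},
  {"turn":[0,0,-0.002],"dp":[0,-0.029,-0.75],"claw":0},
  {"turn":[0,0,-0.002],"dp":[0,-0.029,-0.85],"claw":0},
  {"turn":[0,0,-0.002],"dp":[0,-0.029,-0.85],"claw":0},
])

```text
t: 27.32
ee_pos: [534.0, -304.7, 121.3]
orientation: [-1.31, 1.028, -1.02]
ft_force: [-0.5, 1.0, -1.6]
width: 23.7
```

```bash
python3 look.py w27; python3 tabs.py w27 48 59 350 660 -400 -130; python3 tabs.py w27 122 137 490 570 -350 -260
python3 - <<'E'
from h import *
import pickle
c=pickle.load(open('w27.pkl','rb')); crop('w27a.png',c['img'],180,100,440,300,3)
E
```

```text
27.37 [ 534.5 -305.4  122.4] yaw -75.82 tilt [-0.006 -1.     0.003] F [-0.4 -0.  -1.9] w 23.9 q [-0.54  0.5   1.7   0.01  0.95  0.78]
2962 [ 505.1 -260.6   53.1] [ 494.8 -272.7] [118. 173.] 14.03
2846 [ 541.5 -303.9  130.4] [ 533.1 -306. ] [38.9 60.1] 14.04
```

View pics/w27a.png

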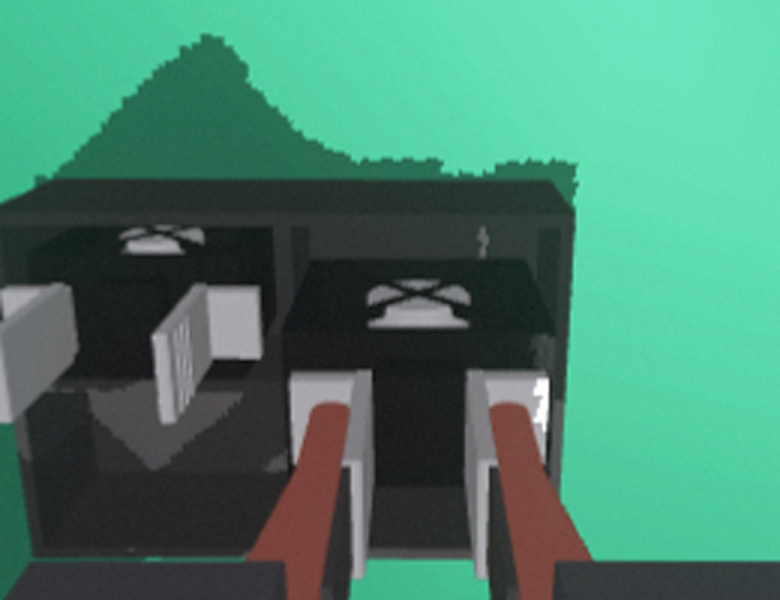

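>>> jog_arm([
  {"turn":[0,0,0],"dp":[-0.012,-0.01,-0.1],"claw":0},
  {"turn":[0,0,0],"dp":[-0.012,-0.01,-0.3],"claw":0},
  {"turn":[0,0,0],"dp":[-0.012,-0.01,-0.5],"claw":0},
  {"turn":[0,0,0],"dp":[-0.012,-0.01,-0.62],"claw":0},
  {"turn":[0,0,0],"dp":[-0.012,-0.01,-0.7],"claw":0},
  {"turn":[0,0,0],"dp":[-0.012,-0.01,-0.76],"claw":0},
  {"turn":[0,0,0],"dp":[-0.012,-0.01,-0.78],"claw":0},
  {"turn":[0,0,0],"dp":[-0.012,-0.01,-0.78],"claw":0},
])

```text
t: 28.03
ee_pos: [533.7, -306.2, 60.1]
orientation: [-1.31, 1.027, -1.022]
ft_force: [-0.1, -0.4, -1.4]
width: 23.4
```

>>> jog_arm([
  {"turn":[0,0,0],"dp":[0,0,-0.01],"claw":0},
  {"turn":[0,0,0],"dp":[0,0,-0.02],"claw":0},
  {"turn":[0,0,0],"dp":[0,0,-0.02],"claw":0},
  {"turn":[0,0,0],"dp":[0,0,-0.02],"claw":0},
])

```text
t: 28.37
ee_pos: [533.9, -306.4, 58.8]
orientation: [-1.31, 1.026, -1.022]
ft_force: [-1.3, -0.1, -1.1]
width: 24.0
```

```bash
python3 look.py w28
```

```text
28.42 [ 533.8 -306.4   58.8] yaw -75.82 tilt [-0.006 -1.     0.003] F [-0.1 -0.8 -1.4] w 24.1 q [-0.54  0.58  1.73  0.01  0.83  0.77]
```

View pics/w28.png

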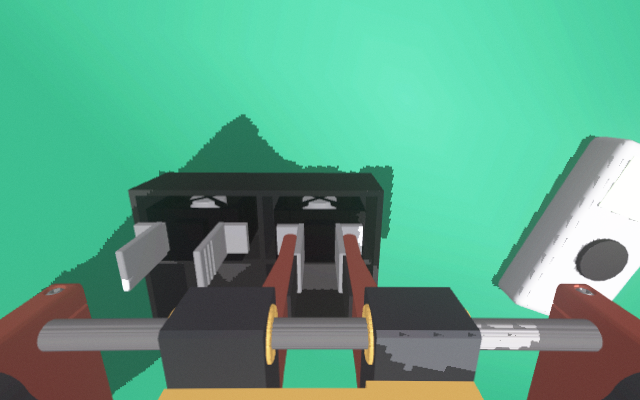

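One or two more millimetres down to contact.

>>> jog_arm([
  {"turn":[0,0,0],"dp":[0,0,-0.01],"claw":0},
  {"turn":[0,0,0],"dp":[0,0,-0.02],"claw":0},
  {"turn":[0,0,0],"dp":[0,0,-0.02],"claw":0},
  {"turn":[0,0,0],"dp":[0,0,-0.02],"claw":0},
])

```text
t: 28.75
ee_pos: [534.2, -306.4, 57.7]
orientation: [-1.31, 1.026, -1.022]
ft_force: [-1.0, 1.2, 3.5]
width: 24.0
```

```bash
python3 look.py w29
```

```text
28.8 [ 534.2 -306.4   57.7] yaw -75.82 tilt [-0.005 -1.     0.004] F [-1.7  2.2  4.7] w 23.7 q [-0.54  0.59  1.73  0.01  0.83  0.77]
```

Contact. Release and lift off, then swing back for a check of everything.

>>> jog_arm([
  {"turn":[0,0,0],"dp":[0,0,0.005],"claw":0.35},
  {"turn":[0,0,0],"dp":[0,0,0.005],"claw":0.5},
  {"turn":[0,0,0],"dp":[0,0,0.005],"claw":0.65},
  {"turn":[0,0,0],"dp":[0,0,0.005],"claw":0.65},
  {"turn":[0,0,0],"dp":[0,0,0.005],"claw":0.65},
  {"turn":[0,0,0],"dp":[0,0,0.005],"claw":0.65},
  {"turn":[0,0,0],"dp":[0,0,0.1],"claw":0.65},
  {"turn":[0,0,0],"dp":[0,0,0.4],"claw":0.65},
  {"turn":[0,0,0],"dp":[0,0,0.8],"claw":0.65},
  {"turn":[0,0,0],"dp":[0,0,0.8],"claw":0.65},
])

```text
t: 29.63
ee_pos: [537.5, -308.4, 127.8]
orientation: [-1.309, 1.018, -1.03]
ft_force: [0.8, -0.5, 0.4]
width: 57.1
```

>>> jog_arm([
  {"turn":[0,0,0],"dp":[-0.1,0.4,0.8],"claw":0.65},
  {"turn":[0,0,0],"dp":[-0.2,0.9,0.9],"claw":0.65},
  {"turn":[0,0,0],"dp":[-0.2,0.9,0.9],"claw":0.65},
  {"turn":[0,0,0],"dp":[-0.2,0.9,0.9],"claw":0.65},
])

```text
t: 29.97
ee_pos: [522.6, -234.3, 203.8]
orientation: [-1.307, 1.012, -1.032]
ft_force: [-0.1, -0.5, -0.0]
width: 57.0
```

>>> jog_arm([
  {"turn":[0,0,0],"dp":[-0.5,0.4,0],"claw":0.65},
  {"turn":[0,0,0],"dp":[-1,0.9,0.2],"claw":0.65},
  {"turn":[0,0,0],"dp":[-1,0.9,0.2],"claw":0.65},
  {"turn":[0,0,0],"dp":[-1,0.9,0.2],"claw":0.65},
])

```text
t: 30.3
ee_pos: [439.2, -160.1, 220.0]
orientation: [-1.308, 1.013, -1.03]
ft_force: [0.4, 0.7, -0.2]
width: 57.4
```

```bash
python3 look.py w30; python3 look.py t30 top; python3 look.py s30 scene; for n in t30 s30 w30; do echo $n; python3 tabs.py $n 48 59 350 660 -400 -140; python3 tabs.py $n 102 114 470 560 -265 -180;python3 tabs.py $n 102 114 470 580 -350 -270; python3 tabs.py $n 120 130 370 570 -30 160;python3 tabs.py $n 120 130 340 500 210 370; done
python3 - <<'E'
from h import *
import pickle
c=pickle.load(open('t30.pkl','rb')); crop('t30a.png',c['img'],165,170,445,300,2.8)
c=pickle.load(open('s30.pkl','rb')); crop('s30a.png',c['img'],200,120,400,300,4)
E
```

```text
30.35 [ 441.5 -161.6  220.2] yaw -75.64 tilt [ 0.004 -1.     0.015] F [0.2 0.4 1. ] w 57.1 q [-0.38  0.15  1.95  0.01  1.03  0.94]
30.4 [ 442.8 -162.5  220.2] yaw -75.67 tilt [ 0.005 -1.     0.016] F [ 0.3 -0.3  0.6] w 57.3 q [-0.38  0.15  1.94  0.01  1.03  0.94]
30.45 [ 443.4 -163.   220. ] yaw -75.7 tilt [ 0.005 -1.     0.016] F [ 0.7 -0.8 -0.4] w 57.0 q [-0.38  0.15  1.94  0.01  1.03  0.94]
t30
219 [ 514.4 -288.9   53.2] [ 493.8 -270.8] [116.5 174. ] 13.87
26 [ 512.  -223.2  108.6] [ 511.7 -223.9] [21.1 45.2] 12.84
31 [ 532.3 -304.6  107.7] [ 531.9 -304.2] [21.8 45.2] 12.81
124 [499.7  41.2 123.6] [493.1  39.8] [84.8 15.9] 11.76
102 [418.4 288.6 124.4] [418.7 288. ] [14.1 66.7] 3.12
s30
413 [ 505.4 -285.4   52.4] [ 495.6 -274.4] [119.8 174.1] 13.64
41 [ 514.1 -226.7  105.8] [ 514.5 -228.6] [25.1 49.8] 13.56
40 [ 536.4 -308.4  106.1] [ 535.7 -307.5] [23.3 44.8] 16.98
61 [505.2  36.5 122.6] [504.   35.8] [68.9 20.5] 11.93
36 [421.3 282.5 123.1] [421.3 285.7] [13.7 69.5] 6.62
w30
2003 [ 494.9 -275.2   53.6] [ 494.9 -273.5] [116.9 173.4] 13.71
286 [ 513.5 -225.8  107.6] [ 513.2 -225.9] [23.9 44.6] 13.91
381 [ 533.6 -307.   107.3] [ 533.3 -306.9] [23.7 44.9] 13.23
1636 [502.9  37.  123.4] [501.4  37.9] [72. 17.] 11.3
0 [nan nan nan] [0. 0.] [0. 0.] 0.0tabs.py:6: RuntimeWarning: Mean of empty slice.
  q=P[m]; r=cv2.minAreaRect(q[:,:2].astype(np.float32)); print(len(q),q.mean(0).round(1),np.round(r[0],1),np.round(r[1],1),round(r[2],2))
  ret = um.true_divide(
```

View pics/t30a.png

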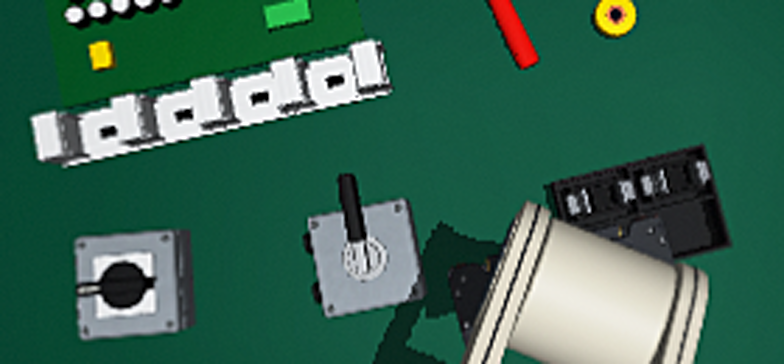

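View pics/s30a.png

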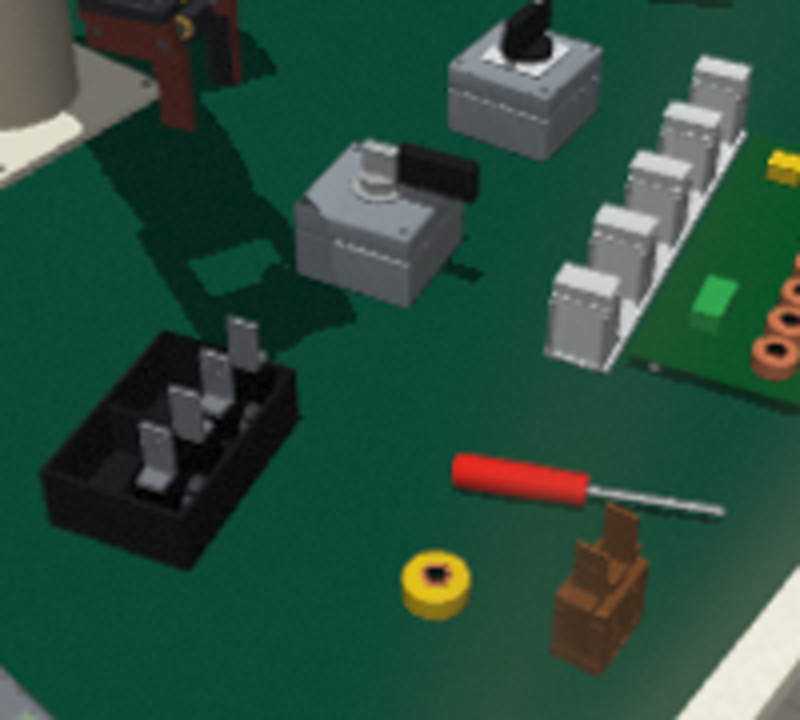

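View pics/w30.png

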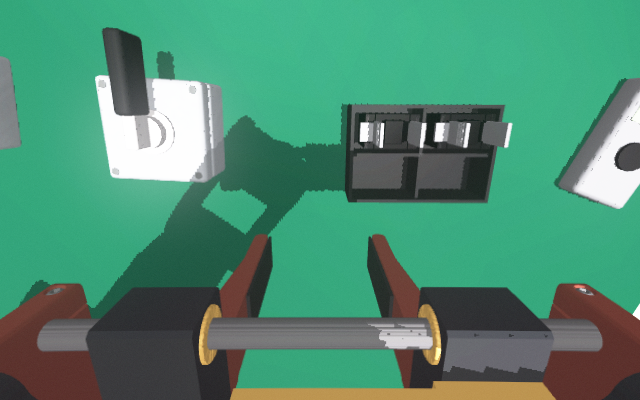

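```bash
python3 -c "
from h import *
print(abs(obs()['qvel']).max(), ctrl.close_job())"
```

```text
the job is handed in; nothing more can be done
0.02329933482925236 None
```

The job is done and handed in after about 30.5 s of robot time. Both switches are set in the order asked, and the two cartridges present (fan1 and fan2) stand in the tray.

- **Switches:** The isolator went to OFF first; its bar measured about 90° from where its ON stop should be. The earthing lever followed and measured 11–12°, in line with its enclosure at 11.5°. Both pushed back at the end of travel with more than their friction, so both reached their stops.
- **Fans:** Bays 3 and 4 were empty at the start. I pinched, lifted and set down each cartridge at roughly 5–6 N contact. They stand in separate compartments of the row nearest the bank.
- **Last check:** All four bays are empty, both cartridges are upright in line with the tray, and the gripper touches nothing. I left the meter, screwdriver, inductor and brown look-alike alone; the first three looked unmoved.

**What disagreed with the brief:**
- **Tool tip:** The real fingertips end about 30 mm short of the reported TCP. My first isolator grip closed on top of the bar with a light touch, 5 N at most. I allowed for the offset in every grasp after that.
- **Tab width:** The squeezed tabs read 24 mm, not the stated 28 mm, but both cartridges came out freely.
- **Tray:** It was knocked about 19 mm aside before the second placing, so I measured it again. Fan1 stayed standing.

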